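# Stand the seed plates on edge in the germination rack

### The arm

A 6-joint arm with a two-finger parallel gripper is mounted at the origin on the work surface. World frame = base frame: x ahead of the robot, y to its left, z up, the work surface at z = 0. Lengths are in m, angles in rad, forces in N, time in s.
With the tool pointing down it reaches from about 0.325 to 0.875 m from the base axis. Payload 4.4 kg.
Tool frame: the origin (TCP) lies midway between the tips of the shut fingers; the grasp point (between the pads) lies 19 mm behind it; y points along the fingers, x is the direction in which the jaws open and shut, and the axes are right-handed (so a half turn about y gives the same grasp; the last joint's range is limited). The gripper opens to 85 mm and grips with 20 to 120 N. Pads are 22 mm wide; open, the fingers measure 114 mm over their backs; the gripper's body (76 mm by 85 mm) begins 54 mm behind the grasp point. The pads swing forward as they close: fully open they stand 13 mm farther back than shut.
Start: joints at [-0.15, 0.207, 1.542, -0, 1.393, -0.15], TCP at [0.575, -0, 0.231] pointing down, gripper open.
Joint ranges: [-2.73, 2.73], [-0.86, 2.22], [0.23, 2.46], [-1.11, 4.25], [0.08, 2.63], [-2.82, 2.82]. Speed limits (rad/s): [2.79, 2.79, 3.14, 3.14, 3.14, 3.14].

### API

Orientations are given as a unit quaternion [x, y, z, w].
In Python, from rig import arm, set_gripper, kinematics, imaging gives the robot as it stands. Calls block until the motion is done:
- arm.move_ptp(position, orientation): joint-space move of the TCP to a pose.
- arm.move_straight(position, frame=None, speed=0.15, stop_force=None): straight line of the TCP; frame=None keeps the orientation; speed is the mean speed in m/s. With stop_force (N) it stops when the force on the tool has changed by that much, and returns True; else False.
- arm.move_j(angles): joint-space move.
- set_gripper(opening): opening from 0.0 (shut) to 1.0 (fully open); the grip force is fixed at half the most; returns when the fingers have stopped.
- arm.dwell(seconds).
- kinematics.solve_ik(position, orientation): joint angles nearest the present ones, or None.
- imaging.read_camera(name): name is "scene" or "side" or "wrist"; returns the picture (400x640x3 uint8, blue, green, red); there is no depth.
- imaging.calibration(name): a dict with "vfov" (degrees; the focal length in pixels is half the picture's height over the tangent of half this angle, whatever the lens; pixels are square), "cx", "cy" (the principal point, pixels), "rvec" (rotation vector, rad) and "tvec" (3), from world to camera coordinates, as OpenCV has them. Camera axes: x right, y down, z forward; pixel columns grow to the right and rows downward; lengths in m; the calibration is good to about 2 mm. A picture is of the moment at which its call begins: read the wrist's pose just before it. calibration takes no time and is no camera call; for the wrist camera it gives the pose at the moment of the call.
A pose or a line that the arm cannot do raises arm.IKError and nothing moves.
- arm.hand_in(): hands the job in, once; it reports no verdict.
Readings, each from a call of its own:
- arm.read_clock(): time.
- arm.read_joints(): joint angles.
- arm.read_joint_velocities(): joint speeds.
- arm.read_effort(): joint torques, N m.
- arm.read_tcp_pos(): TCP position.
- arm.read_orientation(): TCP orientation.
- arm.read_ft_force(): force on the tool from outside, world axes, zero at the start.
- arm.read_wrist_torque(): the same for the moment, N m.
- arm.read_grip_width(): opening from 0.0 (shut) to 1.0 (fully open).
Only numpy, scipy, OpenCV 4.12 (cv2) and the standard library are available. Lean on these libraries where they do the work, as an engineer would, in place of code of your own. Each camera call takes 0.05 s, during which the arm holds its last target.

### The job

Unclip the white cover from the blue germination rack by squeezing its two orange tabs together, and lay the cover flat, right way up, in the middle of the green mat. Then stand every seed plate on its short edge in the rack, one to a slot and fully down in it, with its dark blue strip on top so that the roots will grow downwards. When all the plates stand, push the lamp switch fully over, away from the robot. Do not knock over the jar or the pot.

Things in the scene. Friction and masses are not known exactly. Their poses are not given: they have to be found in the camera images.
- rack: Blue rack fixed on the bench; origin at the centre of its underside, z up. Foot plate 230 x 110 x 8 mm (x, y, z), dividers up to 38 mm above the bench. Four open-topped slots across it (slot1 to slot4). In the middle, 44 mm long in x, is the latch well for the cover: not a slot. Slots 1-2 and 3-4 are 38 mm apart, slots 2-3 68 mm.
- slot1 (a point): Centre of the floor of a slot, 8 mm above the bench; axes as the rack's (rack x = -72 mm). The slot is 23 mm wide in x, 76 mm long in y, 30 mm deep. A plate standing in it has its thickness along x, its width along y, its centre 45 mm above this point.
- slot2 (a point): The same for the slot at rack x = -34 mm.
- slot3 (a point): The same for the slot at rack x = +34 mm.
- slot4 (a point): The same for the slot at rack x = +72 mm.
- cover_grip (a point): Point midway between the cover's two orange tabs, half-way up their grip pads; z up, x along the cover. 18 mm above the cover's flat top; 64 mm above the bench when clipped on (cover axes = rack axes), 60 mm when on the mat. Grip pads: 28 mm wide in x, from 2 to 34 mm above the top, outer faces 50 mm apart in y, sprung outwards; squeezed to their stop they are 36 mm apart.
- cover: White cover, an inverted shallow lid 206 x 98 mm (x, y), 38 mm high, about 150 g with its tabs; origin at the centre of its lower rim, z up. Hooks under the tabs hold it in the rack. 5 N on each tab frees them (20 N holds the cover well); then it lifts straight up, 40 mm to clear the rack. The hooks do not reach below the rim.
- tab_l (a joint): Travel of the tab on the cover's +y side, m: 0 out (hooked), 0.007 fully squeezed in; the hook is free from about 0.0045.
- tab_r (a joint): The same for the tab on the -y side.
- mat: Green mat, fixed on the bench, 280 x 170 x 4 mm (x, y, z), origin at the centre of its underside: here the cover is laid.
- plate1_mid (a point): Centre of a flat germination plate (one solid block, clear with a beige pad and seeds), 90 mm long (x) x 60 mm wide (y) x 18 mm thick (z), about 90 g. A dark blue strip, 14 mm wide, runs round its +x end. It starts flat on the bench. The point is the middle of the block: 9 mm up when flat, 45 mm above the foot when stood strip up. None if absent.
- plate2_mid (a point): Centre of a flat germination plate (one solid block, clear with a beige pad and seeds), 90 mm long (x) x 60 mm wide (y) x 18 mm thick (z), about 90 g. A dark blue strip, 14 mm wide, runs round its +x end. It starts flat on the bench. The point is the middle of the block: 9 mm up when flat, 45 mm above the foot when stood strip up. None if absent.
- plate3_mid (a point): Centre of a flat germination plate (one solid block, clear with a beige pad and seeds), 90 mm long (x) x 60 mm wide (y) x 18 mm thick (z), about 90 g. A dark blue strip, 14 mm wide, runs round its +x end. It starts flat on the bench. The point is the middle of the block: 9 mm up when flat, 45 mm above the foot when stood strip up. None if absent.
- plate4_mid (a point): Centre of a flat germination plate (one solid block, clear with a beige pad and seeds), 90 mm long (x) x 60 mm wide (y) x 18 mm thick (z), about 90 g. A dark blue strip, 14 mm wide, runs round its +x end. It starts flat on the bench. The point is the middle of the block: 9 mm up when flat, 45 mm above the foot when stood strip up. None if absent.
- switch (a joint): Angle of the lamp switch lever, rad: starts between 0 and 0.2 (leaning towards the robot, off); 1.0 is fully over (on). It needs about 1 N at the tip and stays where it is left.
- switch_tip (a point): Centre of the red ball (26 mm across) on the end of the switch lever, about 83 mm above the bench at either end of its swing and 92 mm in the middle; it is 70 mm from the pivot. Its x axis turns with the lever; y is the hinge axis. The lever stands on a grey block 70 x 50 x 25 mm, fixed on the bench.
- switch_pivot (a point): Pivot of the switch lever, fixed, 22 mm above the bench; the lever swings from its -x side to its +x side (x horizontal, roughly away from the robot; y is the hinge axis).
- seed_jar_mid (a point): Middle of a closed amber jar, 52 mm across, 55 mm high: bystander.
- pot_mid (a point): Middle of a small terracotta plant pot, 72 mm across at the rim, 50 mm high: bystander.
Mind the look-alikes: they are no part of the job. Leave any yellow look-alike of the part that bears plate4_mid alone.

How it is judged:
On the way, in this order (a step that is already met when the one before it is completed fails the run):
1. the cover has been unclipped and lifted off the rack with both tabs squeezed (value of joint each of tab_l, tab_r above 0.0042 m and z of cover_grip in the frame of rack above 0.105 m), for 0.1 s.
2. the cover lies flat in the middle of the mat, let go (horizontal distance between cover_grip and mat below 0.05 m and angle between cover_grip's own z axis and vertical below 0.06 rad and height (world z) of cover_grip between 0.054 and 0.066 m and contact force between cover and the fingers below 0.2 N and linear speed of cover below 0.03 m/s), for 0.3 s.
3. every plate stands in a slot of the rack, blue strip on top, let go (angle between each of plate1_mid, plate2_mid, plate3_mid, plate4_mid's own x axis and vertical below 0.12 rad and z of plate1_mid in the frame of rack between 0.047 and 0.059 m and y of plate1_mid in the frame of rack between -0.02 and 0.02 m and x of plate1_mid in the frame of rack between -0.09 and 0.09 m and z of plate2_mid in the frame of rack between 0.047 and 0.059 m and y of plate2_mid in the frame of rack between -0.02 and 0.02 m and x of plate2_mid in the frame of rack between -0.09 and 0.09 m and z of plate3_mid in the frame of rack between 0.047 and 0.059 m and y of plate3_mid in the frame of rack between -0.02 and 0.02 m and x of plate3_mid in the frame of rack between -0.09 and 0.09 m and z of plate4_mid in the frame of rack between 0.047 and 0.059 m and y of plate4_mid in the frame of rack between -0.02 and 0.02 m and x of plate4_mid in the frame of rack between -0.09 and 0.09 m and contact force between each of plate1, plate2, plate3, plate4 and the fingers below 0.2 N), for 0.3 s.
4. the lamp switch is pushed fully over (value of joint switch above 0.85 rad), for 0.2 s.
At the end, for the whole second after the job is handed in: The cover lies flat (within 3 degrees) on the mat, its middle within 50 mm of the mat's centre; every plate that is present stands in a rack slot, down on the slot's floor (height within 6 mm), strip end up, within 7 degrees of upright; the switch is at 0.85 rad or more; all at rest (horizontal distance between cover_grip and mat below 0.05 m and angle between cover_grip's own z axis and vertical below 0.06 rad and height (world z) of cover_grip between 0.054 and 0.066 m and angle between each of plate1_mid, plate2_mid, plate3_mid, plate4_mid's own x axis and vertical below 0.12 rad and z of plate1_mid in the frame of rack between 0.047 and 0.059 m and y of plate1_mid in the frame of rack between -0.02 and 0.02 m and x of plate1_mid in the frame of rack between -0.09 and 0.09 m and z of plate2_mid in the frame of rack between 0.047 and 0.059 m and y of plate2_mid in the frame of rack between -0.02 and 0.02 m and x of plate2_mid in the frame of rack between -0.09 and 0.09 m and z of plate3_mid in the frame of rack between 0.047 and 0.059 m and y of plate3_mid in the frame of rack between -0.02 and 0.02 m and x of plate3_mid in the frame of rack between -0.09 and 0.09 m and z of plate4_mid in the frame of rack between 0.047 and 0.059 m and y of plate4_mid in the frame of rack between -0.02 and 0.02 m and x of plate4_mid in the frame of rack between -0.09 and 0.09 m and value of joint switch above 0.85 rad and linear speed of each of plate1, plate2, plate3, plate4, cover below 0.03 m/s); the robot touches nothing.
It fails at once if the jar or the pot is knocked over (angle between any of seed_jar_mid, pot_mid's own z axis and vertical above 0.7 rad).
Of plate1, plate2, plate3, plate4 only 3 to 4 are there at a start; the rules pass over those that are not, and their reading is None.
At some moment in a run one of plate1, plate2, plate3, plate4 may be knocked a few centimetres aside while the robot is not near it.
Once in a run the grip may slacken for a moment while it holds something.
It also fails if it takes over 210 s, if anything falls off the work surface, if the arm or the gripper's body presses on something with over 40 N, if the wrist force passes 120 N, or if a joint passes its speed limit or range.

## Working session

There is one attempt and no reset: what is moved stays moved. The work goes in short steps, each a Python script; the robot and the scene stay as the last script left them, time stands still between calls to the robot, and variables do not carry over. Pictures are saved under pics/ and viewed, and the job is handed in when it is done.

```bash
ls -la; mkdir -p pics; python3 - <<'E'
from rig import arm, set_gripper, kinematics, imaging
import cv2
for n in ("scene","side","wrist"):
    im=imaging.read_camera(n); cv2.imwrite(f"pics/a_{n}.png",im)
    print(n,imaging.calibration(n))
print(arm.read_clock(),arm.read_tcp_pos(),arm.read_orientation(),arm.read_grip_width())
E
```

```text
total 12
drwxr-xr-x  3 agent agent 4096 Dec  7 03:07 .
drwxr-xr-x 23 root  root  4096 Dec  7 03:07 ..
drwxr-xr-x  2 agent agent 4096 Dec  7 03:07 pics
scene {'vfov': 50.841957749494895, 'cx': 324.3299537622857, 'cy': 204.11663625398467, 'rvec': array([ 1.64601606,  2.16692703, -0.65558381]), 'tvec': array([ 0.177203  , -0.39470178,  1.51535936])}
side {'vfov': 43.15329612031489, 'cx': 321.7971664804484, 'cy': 198.64412916248128, 'rvec': array([ 2.12213604, -0.11252178,  0.05043366]), 'tvec': array([-0.56081435,  0.10404444,  1.42576695])}
wrist {'vfov': 65.88626909347907, 'cx': 316.4280614700839, 'cy': 203.12921740975648, 'rvec': array([-2.80870316e+00, -7.42423766e-04,  2.27713700e-03]), 'tvec': array([-0.57405794, -0.04151018,  0.38050844])}
0.15 [5.74399092e-01 9.18121560e-05 2.30364121e-01] [-7.07005154e-01  6.47381810e-04  6.33831016e-04  7.07207813e-01] 1.0009283637132809
```

View pics/a_scene.png

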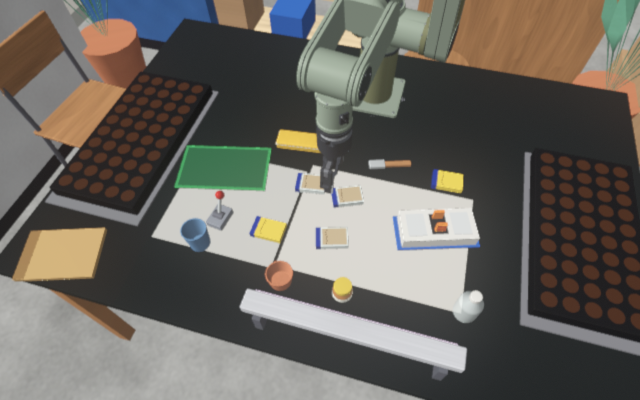

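View pics/a_side.png

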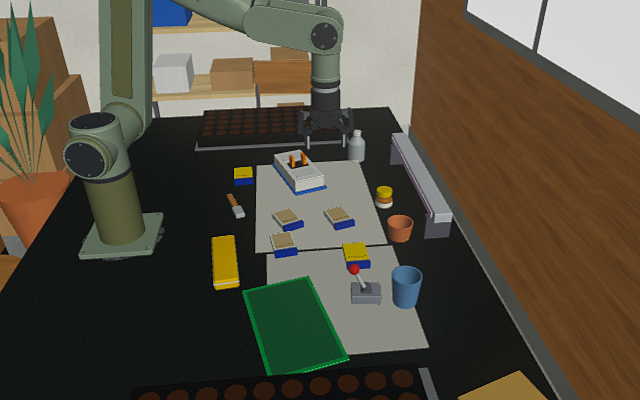

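View pics/a_wrist.png

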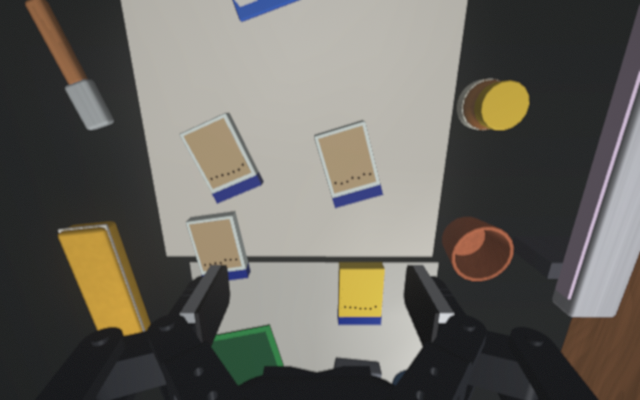

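The picture shows three beige plates: scene (312,183), (348,195) and (333,238). The two small yellow ones at scene (268,229) and (450,182) are the look-alikes. The rack with its cover is at (437,230), the mat at (222,168) and the red switch ball at (220,196). The jar is at (343,289) and the pot at (279,276).

Next I'll take rough positions from these views, then look again from nearer.

```bash
cat > h.py <<'E'
import numpy as np, cv2
from scipy.spatial.transform import Rotation as R
from rig import arm, set_gripper, kinematics, imaging
def K(c):
    f=200/np.tan(np.radians(c['vfov'])/2); return np.array([[f,0,c['cx']],[0,f,c['cy']],[0,0,1.]])
def ray(c,px):
    px=np.atleast_2d(np.asarray(px,float)); M=R.from_rotvec(c['rvec']).as_matrix()
    d=(np.linalg.inv(K(c))@np.c_[px,np.ones(len(px))].T).T@M   # M^T d
    return -M.T@np.asarray(c['tvec']), d/np.linalg.norm(d,axis=1)[:,None]
def onz(c,px,z):
    o,d=ray(c,px); return o+d*((z-o[2])/d[:,2])[:,None]
def tri(*obs): # (calib,px)... -> point, residual
    A=np.zeros((3,3));b=np.zeros(3);L=[]
    for c,px in obs:
        o,d=ray(c,px); P=np.eye(3)-np.outer(d[0],d[0]); A+=P;b+=P@o;L.append((P,o))
    x=np.linalg.solve(A,b); return x,max(np.linalg.norm(P@(x-o)) for P,o in L)
def proj(c,pts):
    p,_=cv2.projectPoints(np.asarray(pts,float).reshape(-1,3),np.asarray(c['rvec']),np.asarray(c['tvec']),K(c),None); return p.reshape(-1,2)
def shot(n,name=None):
    c=imaging.calibration(n); im=imaging.read_camera(n)
    if name: cv2.imwrite(f"pics/{name}.png",im)
    return c,im
def q_tool(yaw,tilt=0.0):
    """tool y (approach) down, tool x (jaw) at horizontal angle yaw; then tilt about tool x (right hand)"""
    x=np.array([np.cos(yaw),np.sin(yaw),0]); y=np.array([0,0,-1.]); z=np.cross(x,y)
    M=np.c_[x,y,z]; return (R.from_rotvec(tilt*x)*R.from_matrix(M)).as_quat()
def blobs(im,lo,hi,amin=30):
    hsv=cv2.cvtColor(im,cv2.COLOR_BGR2HSV); m=cv2.inRange(hsv,np.array(lo),np.array(hi))
    cs,_=cv2.findContours(m,cv2.RETR_EXTERNAL,cv2.CHAIN_APPROX_NONE)
    return sorted([c for c in cs if cv2.contourArea(c)>amin],key=cv2.contourArea,reverse=True),m
E
python3 - <<'E'
from h import *
np.set_printoptions(precision=4,suppress=True)
S,D,W=[imaging.calibration(n) for n in("scene","side","wrist")]
for c in(S,D,W): print(ray(c,[[320,200]]))
for n,a,b in [("ball",(220,196),(354,269)),("tabA",(438,214),(293,160)),("plateA",(312,183),(284,242)),("plateB",(348,195),(287,218)),("plateC",(333,238),(339,217)),("jar",(343,289),(384,197)),("pot",(279,276),(400,228))]:
    print(n,tri((S,a),(D,b)))
print("mat",onz(S,[(222,168)],.004))
print("mat corners scene",onz(S,[(185,147),(271,150),(265,189),(176,187)],.004))
print("mat corners side",onz(D,[(243,292),(307,277),(348,360),(269,376)],.004))
print("rack",onz(S,[(398,248),(477,247)],.008))
E
```

```text
(array([1.1651, 0.1513, 1.0503]), array([[-0.5325, -0.1667, -0.8298]]))
(array([ 0.4485, -1.2092,  0.8335]), array([[ 0.0775,  0.8455, -0.5283]]))
(array([0.5747, 0.0853, 0.3722]), array([[ 0.0101, -0.3172, -0.9483]]))
ball (array([ 0.6064, -0.316 ,  0.0833]), np.float64(0.0005395048908333059))
tabA (array([0.4954, 0.2783, 0.0673]), np.float64(0.0022306734615341445))
plateA (array([ 0.449 , -0.0982,  0.0138]), np.float64(0.0022081308912901203))
plateB (array([0.4623, 0.0182, 0.0133]), np.float64(0.0019312556857275709))
plateC (array([0.6136, 0.0122, 0.0093]), np.float64(0.002343419650864447))
jar (array([0.76  , 0.0779, 0.0274]), np.float64(0.00229704049874529))
pot (array([ 0.77  , -0.0917,  0.0294]), np.float64(0.0016229150210365707))
mat [[ 0.4588 -0.3912  0.004 ]]
mat corners scene [[ 0.41   -0.5434  0.004 ]
 [ 0.3476 -0.2668  0.004 ]
 [ 0.4994 -0.2319  0.004 ]
 [ 0.5649 -0.4981  0.004 ]]
mat corners side [[ 0.3451 -0.2772  0.004 ]
 [ 0.5024 -0.2396  0.004 ]
 [ 0.5664 -0.5078  0.004 ]
 [ 0.4043 -0.5303  0.004 ]]
rack [[0.5929 0.1945 0.008 ]
 [0.5315 0.4046 0.008 ]]
```

```bash
python3 - <<'E'
from h import *
q=q_tool(0)
arm.move_ptp([0.52,0.27,0.26],q); c,im=shot("wrist","r1"); print(c,arm.read_clock())
arm.move_ptp([0.50,0.34,0.26],q); c,im=shot("wrist","r2"); print(c,arm.read_clock())
E
python3 -c "
import cv2,numpy as np
a=cv2.imread('pics/r1.png');b=cv2.imread('pics/r2.png')
cv2.imwrite('pics/r12.png',cv2.resize(np.vstack([a,b]),(480,600)))"
```

```text
{'vfov': 65.88626909347907, 'cx': 316.4280614700839, 'cy': 203.12921740975648, 'rvec': array([-2.80751400e+00,  8.01659034e-04,  9.78594321e-05]), 'tvec': array([-0.52019905,  0.20342624,  0.49557762])} 1.275
{'vfov': 65.88626909347907, 'cx': 316.4280614700839, 'cy': 203.12921740975648, 'rvec': array([-2.80752494e+00, -2.31220690e-04,  7.37209198e-05]), 'tvec': array([-0.50035807,  0.26976239,  0.51855376])} 1.7167
```

View pics/r1.png

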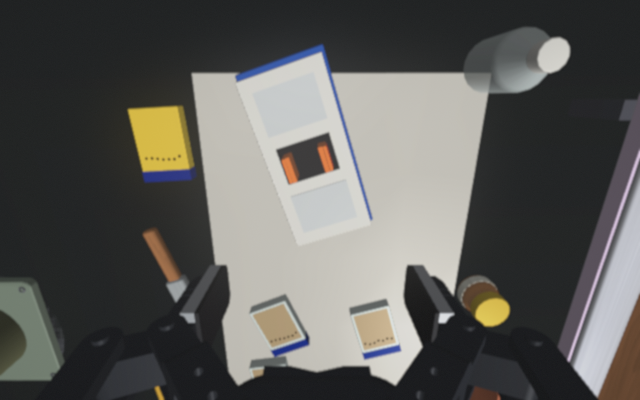

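View pics/r2.png

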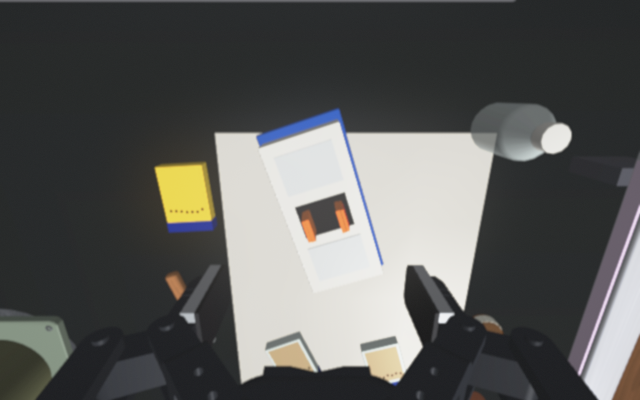

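r1 and r2 both show the covered rack. Its long axis leans about 20° from vertical in the picture, and the tabs are at (289,168)/(325,157) in r1 and (309,226)/(342,216) in r2. I'll enlarge both to pick corners.

```bash
python3 - <<'E'
import cv2,numpy as np
a=cv2.imread('pics/r1.png')[35:255,220:390];b=cv2.imread('pics/r2.png')[95:315,240:410]
im=cv2.resize(np.hstack([a,b]),None,fx=2.35,fy=2.35,interpolation=cv2.INTER_CUBIC)
print(im.shape);cv2.imwrite('pics/r12z.png',im)
for f in('r1','r2'):
    im=cv2.imread(f'pics/{f}.png');h=cv2.cvtColor(im,cv2.COLOR_BGR2HSV)
    m=cv2.inRange(h,np.array([3,130,90]),np.array([18,255,255]))
    n,l,s,ce=cv2.connectedComponentsWithStats(m[:260])
    for i in range(1,n):
        if s[i,4]>60: print(f,s[i],ce[i])
E
```

```text
(517, 799, 3)
r1 [318 145  16  27 267] [325.22097378 157.69662921]
r1 [282 155  16  28 270] [289.54074074 168.7962963 ]
r1 [144 231  25  29 332] [155.35240964 245.44578313]
r2 [336 208  13  24 207] [342.26086957 218.88888889]
r2 [302 215  13  26 217] [308.65437788 228.26728111]
```

View pics/r12z.png

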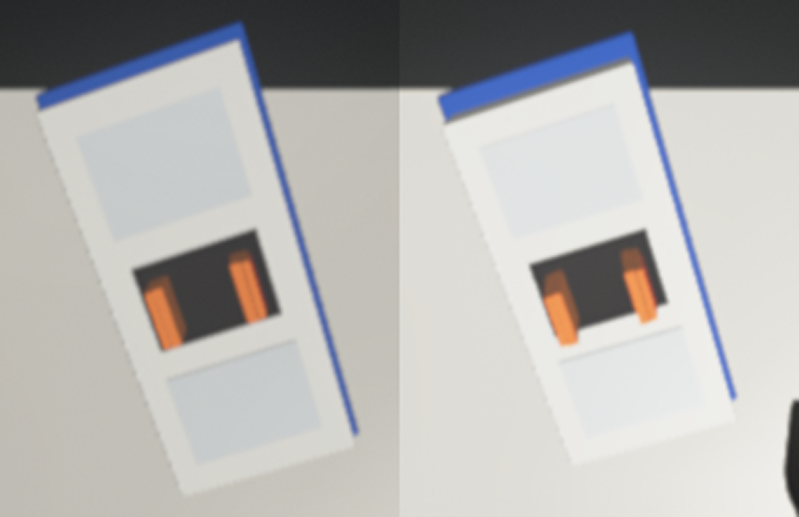

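```bash
python3 - <<'E'
from h import *
np.set_printoptions(precision=4,suppress=True)
W=imaging.calibration("wrist")
c1=dict(W,rvec=np.array([-2.80751400e+00,8.01659034e-04,9.78594321e-05]),tvec=np.array([-0.52019905,0.20342624,0.49557762]))
c2=dict(W,rvec=np.array([-2.80752494e+00,-2.31220690e-04,7.37209198e-05]),tvec=np.array([-0.50035807,0.26976239,0.51855376]))
S=lambda x,y,ox,oy,dx:(ox+(x-dx)/2.35,oy+y/2.35)
p1=[S(*p,220,35,0) for p in[(38,112),(240,40),(356,446),(185,495)]]
p2=[S(*p,240,95,399.5) for p in[(443,125),(631,64),(734,420),(573,464)]]
P=np.array([tri((c1,a),(c2,b))[0] for a,b in zip(p1,p2)]);print(P,P.mean(0))
for c,p in((c1,p1),(c2,p2)):
    q=onz(c,p,.046); ax=(q[0]+q[1]-q[2]-q[3])[:2]; s=(q[1]+q[2]-q[0]-q[3])[:2]
    print(q[:,:2],"centre",q.mean(0),"L",np.linalg.norm(ax)/2,"W",np.linalg.norm(s)/2,"ang",np.degrees(np.arctan2(*ax[::-1])),np.degrees(np.arctan2(*s[::-1])))
# blue foot corners TL,TR,BR-ish
b1=[S(*p,220,35,0) for p in[(37,96),(241,22)]]; b2=[S(*p,240,95,399.5) for p in[(438,97),(631,33)]]
for a,b in zip(b1,b2): print("foot",tri((c1,a),(c2,b)),onz(c1,a,.008),onz(c2,b,.008))
t1=[(325.2,157.7),(289.5,168.8)];t2=[(342.3,218.9),(308.7,228.3)]
for a,b in zip(t1,t2): print("tab",tri((c1,a),(c2,b)))
E
```

```text
[[0.4335 0.368  0.0437]
 [0.5257 0.3975 0.0462]
 [0.5891 0.2007 0.0426]
 [0.4971 0.1723 0.0441]] [0.5114 0.2846 0.0441]
[[0.4342 0.368 ]
 [0.5264 0.3977]
 [0.5891 0.2023]
 [0.4976 0.1734]] centre [0.5118 0.2853 0.046 ] L 0.2049188243649313 W 0.09637661157129301 ang 107.92708576550032 17.70668358382951
[[0.4338 0.3683]
 [0.525  0.3973]
 [0.5876 0.2027]
 [0.4968 0.1735]] centre [0.5108 0.2855 0.046 ] L 0.20459690572870753 W 0.09549467363633533 ang 107.87784368009243 17.714701826191934
foot (array([0.4247, 0.377 , 0.0062]), np.float64(6.058442287557348e-05)) [[0.4252 0.3769 0.008 ]] [[0.425  0.3772 0.008 ]]
foot (array([0.5273, 0.41  , 0.0093]), np.float64(0.0001409937068888743)) [[0.5274 0.4102 0.008 ]] [[0.5272 0.4099 0.008 ]]
tab (array([0.5298, 0.292 , 0.0736]), np.float64(9.614247666292665e-05))
tab (array([0.4912, 0.2796, 0.0721]), np.float64(0.00014276088832228842))
```

The cover centre is (0.511, 0.2855), its top measures 44 mm (46 stated) and it is 205×96 mm, with its axis at 107.9°. These agree with the text. Now the mat and switch from two wrist positions.

```bash
python3 - <<'E'
from h import *
import pickle
q=q_tool(0); d={}
for i,p in enumerate([[0.48,-0.36,0.32],[0.53,-0.30,0.32]]):
    arm.move_ptp(p,q); d[i]=shot("wrist",f"m{i}")
pickle.dump(d,open("m.pkl","wb")); print(arm.read_clock())
cv2.imwrite("pics/m01.png",cv2.resize(np.vstack([d[0][1],d[1][1]]),(480,600)))
for i in d:
    c,im=d[i]; b,m=blobs(im,(45,80,40),(85,255,255),1000)
    for k in b: print("green",i,cv2.minAreaRect(k), cv2.approxPolyDP(k,12,True).reshape(-1,2).tolist())
    h=cv2.cvtColor(im,cv2.COLOR_BGR2HSV); m=cv2.inRange(h,np.array([0,170,90]),np.array([4,255,255]))|cv2.inRange(h,np.array([175,170,90]),np.array([180,255,255]))
    cs,_=cv2.findContours(m,cv2.RETR_EXTERNAL,cv2.CHAIN_APPROX_NONE)
    for k in cs:
        if cv2.contourArea(k)>60: print("red",i,cv2.minEnclosingCircle(k),cv2.contourArea(k))
E
```

```text
4.7167
green 0 ((294.79107666015625, 167.6493377685547), (183.26669311523438, 121.497314453125), 77.06194305419922) [[333, 65], [216, 93], [270, 264], [369, 243]]
green 1 ((261.7225646972656, 206.40292358398438), (172.1643524169922, 114.7830581665039), 76.15379333496094) [[297, 112], [186, 137], [242, 294], [337, 276]]
```

View pics/m01.png

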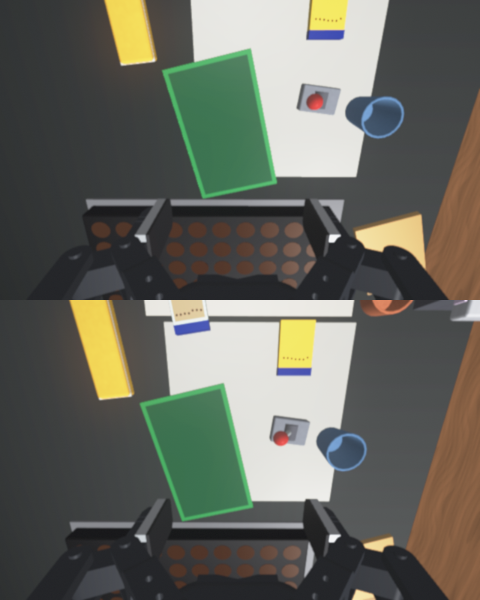

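```bash
python3 - <<'E'
from h import *
import pickle
np.set_printoptions(precision=4,suppress=True)
d=pickle.load(open("m.pkl","rb"))
g=[[[333,65],[216,93],[270,264],[369,243]],[[297,112],[186,137],[242,294],[337,276]]]
P=[tri((d[0][0],a),(d[1][0],b)) for a,b in zip(*g)]
for p in P: print(p)
for i in (0,1):
    q=onz(d[i][0],g[i],.004); ax=q[0]+q[1]-q[2]-q[3]; print(q.mean(0),np.linalg.norm(ax)/2,np.degrees(np.arctan2(ax[1],ax[0])))
r=[]
for i in d:
    c,im=d[i];h=cv2.cvtColor(im,cv2.COLOR_BGR2HSV); m=cv2.inRange(h,np.array([0,140,60]),np.array([6,255,255]))|cv2.inRange(h,np.array([172,140,60]),np.array([180,255,255]))
    cs,_=cv2.findContours(m,cv2.RETR_EXTERNAL,cv2.CHAIN_APPROX_NONE)
    k=[(cv2.minEnclosingCircle(k),cv2.contourArea(k)) for k in cs if cv2.contourArea(k)>60]; print(k)
    k=[a for a in k if 350<a[0][0][0]<450]; r.append(k[0][0][0])
print("ball",tri((d[0][0],r[0]),(d[1][0],r[1])))
z=cv2.resize(d[1][1][130:200,340:440],None,fx=6,fy=6,interpolation=cv2.INTER_CUBIC);cv2.imwrite("pics/sw.png",z)
E
```

```text
(array([ 0.503 , -0.2341,  0.008 ]), np.float64(0.00032450159676027346))
(array([ 0.341 , -0.2698,  0.0061]), np.float64(0.0001596947375212602))
(array([ 0.4028, -0.5388,  0.0067]), np.float64(0.0005669567469661884))
(array([ 0.5657, -0.4968,  0.0138]), np.float64(0.0004211105978642881))
[ 0.4533 -0.3863  0.004 ] 0.2768444935561094 103.24490866068473
[ 0.4529 -0.3871  0.004 ] 0.27668952317402373 103.08046216562491
[(((420.5, 137.0), 9.861641883850098), 208.5)]
[(((375.0, 185.5), 8.381627082824707), 140.0)]
ball (array([ 0.6051, -0.3195,  0.0862]), np.float64(0.0002256069054533817))
```

View pics/sw.png

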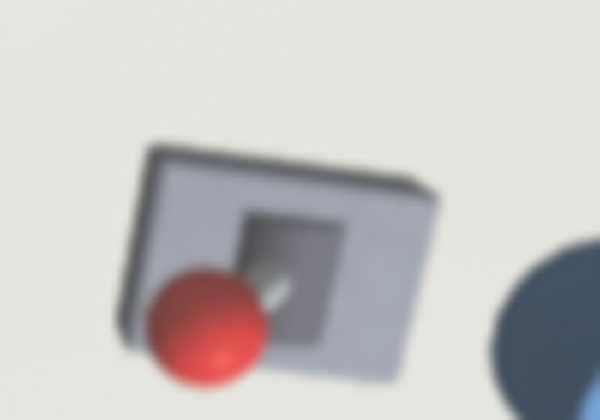

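Mat centre is (0.453, −0.387) with its axis at 103.2°, and the ball is at (0.605, −0.3195, 0.086). Next I'll grip the cover and lift it.

```bash
python3 - <<'E'
from h import *
yaw=np.radians(17.8); q=q_tool(yaw)
arm.move_ptp([0.511,0.2855,0.17],q)
print("stop",arm.move_straight([0.511,0.2855,0.050],speed=0.12,stop_force=8),arm.read_tcp_pos())
set_gripper(0.0); print("w",arm.read_grip_width(),arm.read_ft_force())
arm.move_straight([0.511,0.2855,0.075],speed=0.08); print("w",arm.read_grip_width(),arm.read_ft_force())
arm.move_straight([0.511,0.2855,0.125],speed=0.12); arm.dwell(0.3); print("w",arm.read_grip_width(),arm.read_ft_force(),arm.read_clock())
shot("wrist","c1"); shot("side","c2")
E
```

```text
stop False [0.51188942 0.28582744 0.05096726]
w 0.34537998650063007 [-3.28493597 -1.28040332 10.85188452]
w 0.3501067425631303 [-0.45647257  0.3714966  -2.88427807]
w 0.35053516023721165 [ 0.71472453  0.66772546 -1.55514779] 9.925
```

View pics/c2.png

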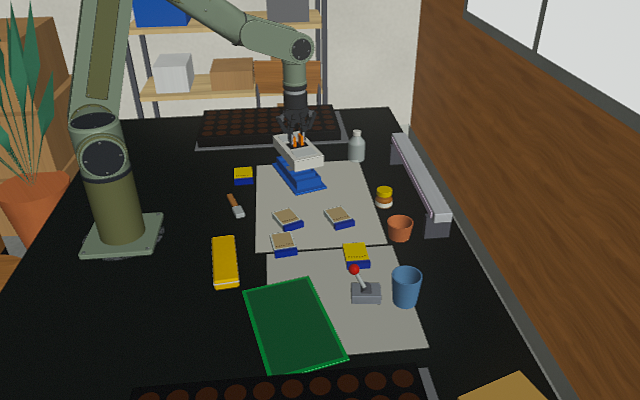

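View pics/c1.png

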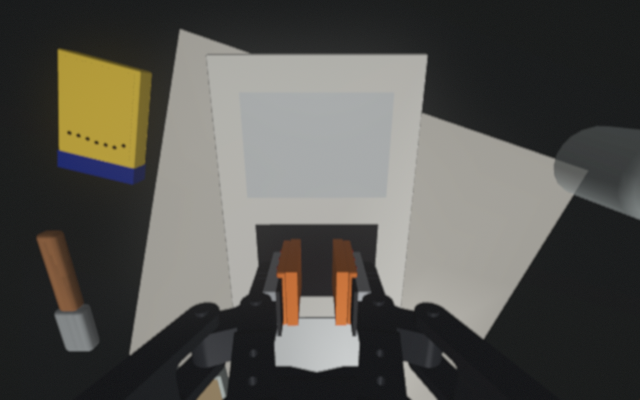

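c2 shows the cover hanging level in the gripper at (298,150), with the open blue rack below it at (303,180). Carrying it to the mat.

```bash
python3 - <<'E'
from h import *
q=q_tool(np.radians(13.2))
a=np.array([0.511,0.2855,0.13]); b=np.array([0.453,-0.3867,0.13])
for k in(.35,.7,1.0):
    f=q_tool(np.radians(17.8-4.6*k)); arm.move_straight((a+(b-a)*k).tolist(),f,speed=0.25)
    w=arm.read_grip_width(); print(k,w,arm.read_tcp_pos(),arm.read_clock())
    if w<0.3 or w>0.42: raise SystemExit("slip?")
arm.move_straight([b[0],b[1],0.065],speed=0.1)
print("stop",arm.move_straight([b[0],b[1],0.046],speed=0.03,stop_force=4),arm.read_tcp_pos(),arm.read_grip_width(),arm.read_ft_force())
shot("side","d1"); shot("wrist","d2"); print(arm.read_clock())
E
```

```text
0.35 0.3532083305492229 [0.49072463 0.05085279 0.1300597 ] 11.1167
0.7 0.35461848146763464 [ 0.47031912 -0.18367682  0.12971085] 12.2083
1.0 0.3505285406434605 [ 0.45304211 -0.38485305  0.12950145] 13.1667
stop True [ 0.45297204 -0.38674913  0.04859382] 0.34988570197772717 [0.00586299 0.33860057 4.48890339]
14.6167
```

View pics/d1.png

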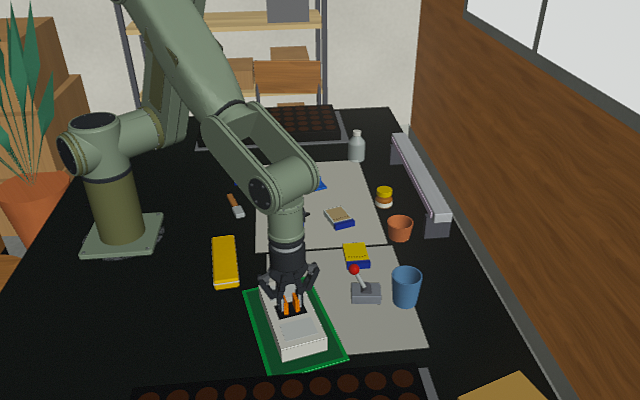

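```bash
python3 - <<'E'
from h import *
import pickle
set_gripper(1.0); print(arm.read_grip_width())
arm.move_straight([0.453,-0.3867,0.16],speed=0.12)
shot("side","e1"); q=q_tool(0); d={}
for i,p in enumerate([[0.53,-0.01,0.28],[0.52,0.06,0.28],[0.52,0.22,0.28],[0.52,0.30,0.28]]):
    arm.move_ptp(p,q); arm.dwell(0.1); d[i]=shot("wrist",f"p{i}")
pickle.dump(d,open("p.pkl","wb")); print(arm.read_clock())
cv2.imwrite("pics/p01.png",cv2.resize(np.vstack([d[0][1][:300],d[1][1][:300]]),(640,600)))
cv2.imwrite("pics/p23.png",cv2.resize(np.vstack([d[2][1][:300],d[3][1][:300]]),(640,600)))
E
```

```text
1.0004276196526178
19.9167
```

View pics/e1.png

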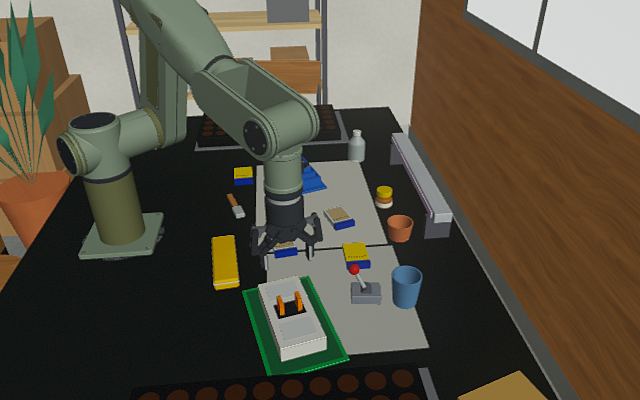

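View pics/p01.png

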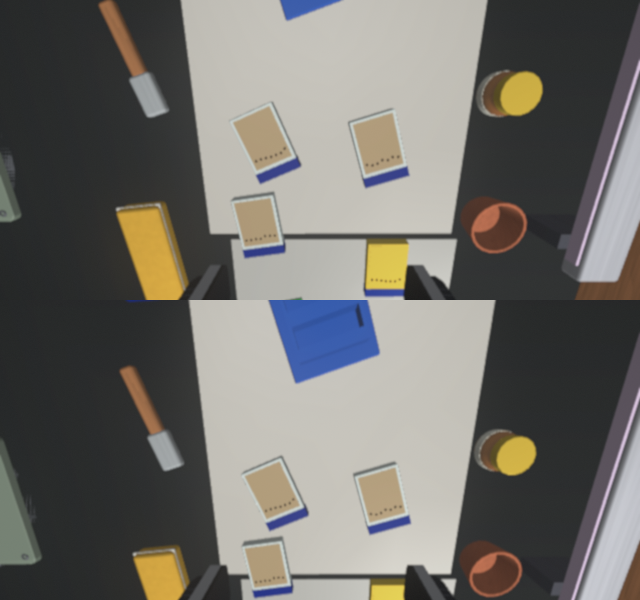

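View pics/p23.png

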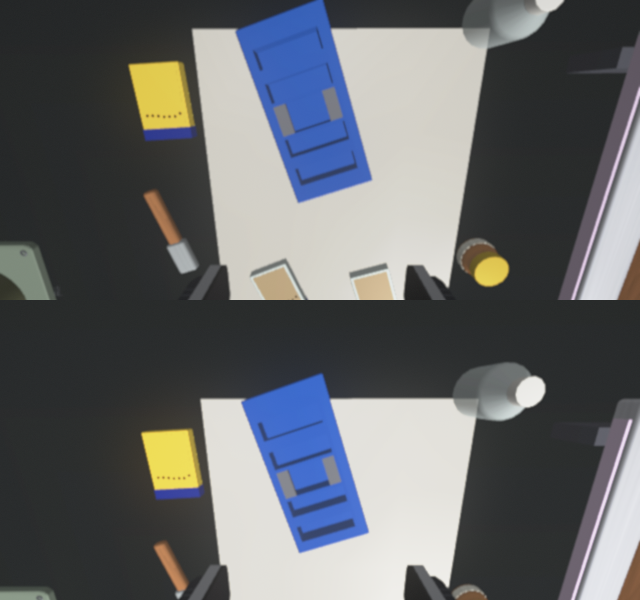

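e1 shows the cover flat on the mat at (292,318). p0–p3 show three beige plates at p0 (264,142), (378,147) and (258,225), and the empty rack with its four slots and grey latch pieces. The yellow ones at p0 (386,267) and p2 (162,100) are the look-alikes, since they are yellow rather than clear with a beige pad. I'll confirm with an enlarged crop.

```bash
python3 - <<'E'
import pickle,cv2,numpy as np
d=pickle.load(open("p.pkl","rb"))
a=d[0][1][90:270,215:425]; b=d[2][1][0:210,225:385]
cv2.imwrite("pics/pz.png",cv2.resize(a,None,fx=3.3,fy=3.3,interpolation=cv2.INTER_CUBIC)[:600])
cv2.imwrite("pics/rz.png",cv2.resize(b,None,fx=2.8,fy=2.8,interpolation=cv2.INTER_CUBIC)[:600])
E
```

```text
(no output)
```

View pics/pz.png

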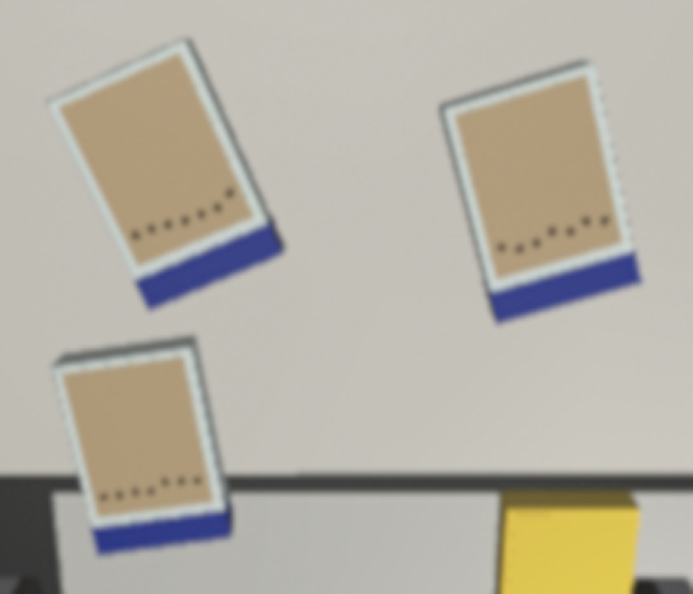

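View pics/rz.png

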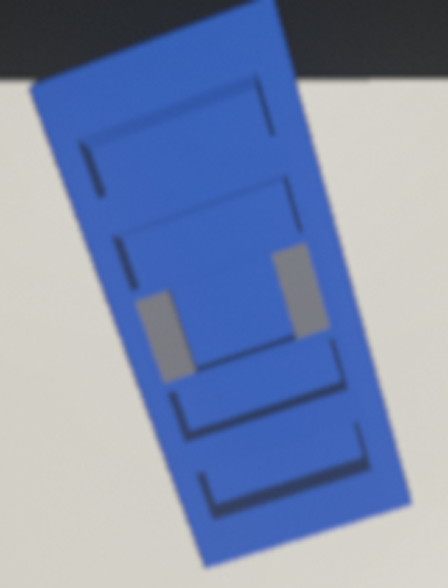

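```bash
cat >> h.py <<'E'
def plates(c,im,z=0.018,roi=None):
    """beige pads and their blue strips -> list of dict(centre,p angle,...) on plane z"""
    hsv=cv2.cvtColor(im,cv2.COLOR_BGR2HSV)
    pad=cv2.inRange(hsv,np.array([8,45,90]),np.array([22,125,255])); blue=cv2.inRange(hsv,np.array([112,120,50]),np.array([128,255,200]))
    k=np.ones((3,3),np.uint8); pad=cv2.morphologyEx(pad,cv2.MORPH_CLOSE,k)
    out=[]
    bs=[]
    for b in cv2.findContours(blue,cv2.RETR_EXTERNAL,cv2.CHAIN_APPROX_NONE)[0]:
        if cv2.contourArea(b)>60: bs.append(onz(c,b.reshape(-1,2),z)[:,:2])
    for b in cv2.findContours(pad,cv2.RETR_EXTERNAL,cv2.CHAIN_APPROX_NONE)[0]:
        if cv2.contourArea(b)<300: continue
        w=onz(c,b.reshape(-1,2),z)[:,:2].astype(np.float32)
        (cx,cy),(a,e),_=r=cv2.minAreaRect(w*1000); 
        if not(40<min(a,e)<60 and 55<max(a,e)<85): continue
        pc=np.array([cx,cy])/1000
        near=[s for s in bs if .02<np.linalg.norm(s.mean(0)-pc)<.06]
        if not near: continue
        s=min(near,key=lambda s:np.linalg.norm(s.mean(0)-pc))
        bx=cv2.boxPoints(r)/1000; ed=bx[1]-bx[0],bx[2]-bx[1]; L=max(ed,key=np.linalg.norm); L=L/np.linalg.norm(L)
        if L@(s.mean(0)-pc)<0: L=-L
        N=np.array([-L[1],L[0]]); e_end=np.percentile((s-pc)@L,97); lat=(s-pc)@N
        u,v=pc,None
        px=b.reshape(-1,2).mean(0)
        out.append(dict(px=px,pad=pc,size=(min(a,e),max(a,e)),ang=np.arctan2(L[1],L[0]),end=e_end,lat=(lat.min()+lat.max())/2,latw=np.ptp(lat),centre=pc+L*(e_end-.045)))
    return out
E
python3 - <<'E'
from h import *
import pickle
d=pickle.load(open("p.pkl","rb"))
for i in(0,1):
    for p in plates(*d[i]): print(i,p['px'].round(0),p['pad'].round(4),np.round(p['size'],1),"deg",np.degrees(p['ang']).round(1),"end",p['end'].round(4),"lat",p['lat'].round(4),p['latw'].round(4),"C",p['centre'].round(4))
a=plates(*d[0]);b=plates(*d[1])
from itertools import product
for p in a:
    q=min(b,key=lambda q:np.linalg.norm(q['pad']-p['pad'])); print("tri pad",tri((d[0][0],p['px']),(d[1][0],q['px'])))
# rack top outline z=.038 vs foot
for i in(2,3):
    c,im=d[i]; h=cv2.cvtColor(im,cv2.COLOR_BGR2HSV); m=cv2.inRange(h,np.array([105,120,60]),np.array([119,255,255]))
    k=max(cv2.findContours(m,cv2.RETR_EXTERNAL,cv2.CHAIN_APPROX_NONE)[0],key=cv2.contourArea)
    print(i,cv2.approxPolyDP(k,6,True).reshape(-1,2).tolist()); 
    w=onz(c,k.reshape(-1,2),.038)[:,:2].astype(np.float32); print(cv2.minAreaRect(w))
    g=cv2.inRange(h,np.array([0,0,90]),np.array([180,60,170])); 
    n,l,s,ce=cv2.connectedComponentsWithStats(g[:250,250:370]) if 0 else (0,0,0,0)
E
```

```text
0 [257. 222.] [ 0.4451 -0.0945] [50.4 66.1] deg -81.6 end 0.0501 lat 0.0008 0.0586 C [ 0.4459 -0.0996]
0 [378. 143.] [0.6097 0.0154] [50.4 66.3] deg -73.2 end 0.0502 lat -0.0003 0.0577 C [0.6112 0.0104]
0 [262. 138.] [0.4602 0.0225] [50.1 66.2] deg -67.0 end 0.0503 lat 0.0008 0.0577 C [0.4622 0.0176]
1 [266. 265.] [ 0.4451 -0.0943] [50.4 66.1] deg -81.7 end 0.05 lat 0.001 0.059 C [ 0.4458 -0.0993]
1 [382. 194.] [0.6097 0.0157] [50.4 66.1] deg -73.2 end 0.0501 lat -0.0002 0.0572 C [0.6111 0.0108]
1 [272. 190.] [0.46   0.0225] [50.5 66. ] deg -67.0 end 0.05 lat 0.001 0.0576 C [0.462  0.0179]
tri pad (array([ 0.4447425 , -0.09447823,  0.01574788]), np.float64(0.00010247967978042823))
tri pad (array([0.6099554 , 0.01650567, 0.01642776]), np.float64(7.217429870201248e-05))
tri pad (array([0.45993601, 0.02343414, 0.01779099]), np.float64(2.434499371836484e-05))
2 [[323, 0], [237, 30], [299, 201], [370, 179]]
((0.511789858341217, 0.288605660200119), (0.10114607959985733, 0.21105581521987915), 18.04705810546875)
3 [[322, 73], [242, 102], [300, 251], [367, 231]]
((0.5116813778877258, 0.2949711084365845), (0.10110123455524445, 0.21095995604991913), 17.942964553833008)
```

```bash
python3 - <<'E'
from h import *
import pickle
d=pickle.load(open("p.pkl","rb")); c=d[2][0]
u=np.array([np.cos(np.radians(107.9)),np.sin(np.radians(107.9))]); v=np.array([-u[1],u[0]]); o=np.array([.511,.2855])
pts=dict(s4=[(213,518),(369,468)],s3=[(188,438),(346,386)],s1=[(80,142),(257,76)],s2=[(114,238),(287,178)])
for k,p in pts.items():
    w=onz(c,[(225+x/2.8-.32,y/2.8-.32) for x,y in p],.038)[:,:2]-o; print(k,np.c_[w@u,w@v].round(4).tolist())
b=d[3][1][65:255,235:375]; cv2.imwrite("pics/rz3.png",cv2.resize(b,None,fx=3.1,fy=3.1,interpolation=cv2.INTER_CUBIC)[:600])
E
```

```text
s4 [[-0.0821, 0.0378], [-0.0817, -0.0368]]
s3 [[-0.0436, 0.0364], [-0.0434, -0.037]]
s1 [[0.0823, 0.0377], [0.0826, -0.037]]
s2 [[0.0445, 0.0377], [0.0441, -0.0373]]
```

View pics/rz3.png

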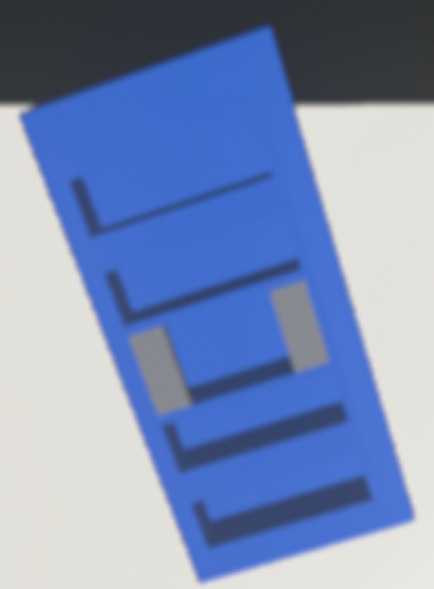

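The slot edges, measured at the 38 mm divider height, are symmetric about (0.511, 0.2855) to under 0.5 mm, and the pads stand at 16–18 mm. Next I'll check reach for the tilted grasp and the tilted placing.

```bash
cat >> h.py <<'E'
RC=np.array([0.5111,0.2858]); RA=np.radians(107.9); RU=np.array([np.cos(RA),np.sin(RA)])
# plate frame: x strip dir, y, z out of the top. grasp point in plate frame (gx,gz), tool tilted th
def plate_pose_to_tcp(Rp,tp,th,gx,gz,flip=False):
    """Rp (3x3) plate axes in world, tp centre. tool x = +plate y side; approach a=-z cos - x sin (plate frame)"""
    a=-Rp[:,2]*np.cos(th)-Rp[:,0]*np.sin(th); tx=Rp[:,1]*(1 if not flip else -1)
    M=np.c_[tx,a,np.cross(tx,a)]
    g=tp+Rp[:,0]*gx+Rp[:,2]*gz
    return g+0.019*a, R.from_matrix(M).as_quat()
def R_flat(ang): 
    x=np.array([np.cos(ang),np.sin(ang),0]); z=np.array([0,0,1.]); return np.c_[x,np.cross(z,x),z]
def R_stand(zdir):  # strip up; plate top face (z) pointing along horizontal angle zdir
    z=np.array([np.cos(zdir),np.sin(zdir),0]); x=np.array([0,0,1.]); return np.c_[x,np.cross(z,x),z]
def slot(k): return np.r_[RC+RU*{1:-.072,2:-.034,3:.034,4:.072}[k],0.008]
E
python3 - <<'E'
from h import *
np.set_printoptions(precision=2,suppress=True)
for th in(30,40,50):
  t=np.radians(th)
  for n,(c,a) in dict(A=((.4459,-.0996),-81.6),B=((.462,.0178),-67),C=((.6112,.0106),-73.2)).items():
    for fl in(0,1):
      for dz in(0,.12):
        p,q=plate_pose_to_tcp(R_flat(np.radians(a)),np.array([*c,.009+dz]),t,.02,.009,fl); print(th,n,fl,dz,kinematics.solve_ik(p.tolist(),q.tolist()))
  for s in(1,2,3,4):
    for zd in(0,1):
     for fl in(0,1):
      for dz in(0,.06):
        p,q=plate_pose_to_tcp(R_stand(RA+zd*np.pi),slot(s)+[0,0,.045+dz],t,.02,.009,fl); print(th,"slot",s,"zdir+y" if zd==0 else "zdir-y",fl,dz,kinematics.solve_ik(p.tolist(),q.tolist()))
E
```

```text
30 A 0 0 [-0.68  0.52  1.79  0.37  1.26 -1.01]
30 A 0 0.12 [-0.68  0.31  1.76  0.35  1.48 -0.93]
30 A 1 0 [-0.68  0.52  1.79  0.37  1.26  2.13]
30 A 1 0.12 [-0.68  0.31  1.76  0.35  1.48  2.22]
30 B 0 0 [-0.41  0.52  1.77  0.37  1.26 -1.  ]
30 B 0 0.12 [-0.41  0.32  1.74  0.35  1.48 -0.92]
30 B 1 0 [-0.41  0.52  1.77  0.37  1.26  2.14]
30 B 1 0.12 [-0.41  0.32  1.74  0.35  1.48  2.22]
30 C 0 0 [-0.35  0.72  1.42  0.42  1.36 -0.81]
30 C 0 0.12 [-0.35  0.56  1.39  0.41  1.53 -0.73]
30 C 1 0 [-0.35  0.72  1.42  0.42  1.36  2.33]
30 C 1 0.12 [-0.35  0.56  1.39  0.41  1.53  2.41]
30 slot 1 zdir+y 0 0 [ 0.67  0.77  1.48 -0.95  1.49  0.75]
30 slot 1 zdir+y 0 0.06 [ 0.67  0.67  1.49 -0.94  1.55  0.68]
30 slot 1 zdir+y 1 0 [ 0.67  0.77  1.48 -0.95  1.49 -2.39]
30 slot 1 zdir+y 1 0.06 [ 0.67  0.67  1.49 -0.94  1.55 -2.46]
30 slot 1 zdir-y 0 0 [-0.2   0.72  1.58  0.86  1.55  2.28]
30 slot 1 zdir-y 0 0.06 [-0.2   0.62  1.59  0.86  1.62  2.35]
30 slot 1 zdir-y 1 0 [-0.2   0.72  1.58  0.86  1.55 -0.86]
30 slot 1 zdir-y 1 0.06 [-0.2   0.62  1.59  0.86  1.62 -0.79]
30 slot 2 zdir+y 0 0 [ 0.73  0.8  
[... 5693 characters left out ...]
0 slot 3 zdir-y 0 0 [0.07 0.52 1.69 0.73 1.22 2.54]
50 slot 3 zdir-y 0 0.06 [0.07 0.43 1.68 0.7  1.31 2.62]
50 slot 3 zdir-y 1 0 [ 0.07  0.52  1.69  0.73  1.22 -0.6 ]
50 slot 3 zdir-y 1 0.06 [ 0.07  0.43  1.68  0.7   1.31 -0.53]
50 slot 4 zdir+y 0 0 [ 0.78  0.71  1.37 -0.62  1.45  0.67]
50 slot 4 zdir+y 0 0.06 [ 0.78  0.63  1.36 -0.61  1.52  0.62]
50 slot 4 zdir+y 1 0 [ 0.78  0.71  1.37 -0.62  1.45 -2.47]
50 slot 4 zdir+y 1 0.06 [ 0.78  0.63  1.36 -0.61  1.52 -2.53]
50 slot 4 zdir-y 0 0 [0.14 0.52 1.7  0.75 1.19 2.58]
50 slot 4 zdir-y 0 0.06 [0.14 0.42 1.69 0.73 1.27 2.66]
50 slot 4 zdir-y 1 0 [ 0.14  0.52  1.7   0.75  1.19 -0.56]
50 slot 4 zdir-y 1 0.06 [ 0.14  0.42  1.69  0.73  1.27 -0.48]
```

Everything is reachable. The plan is to grasp across the 60 mm width with the tool leaning 40° over the strip end, then turn 90° about the jaw axis so the strip is up. I'll fill slot 1 first so the gripper body stays over empty slots. First up is the plate at (0.446, −0.100).

```bash
cat >> h.py <<'E'
TH=np.radians(40); GX,GZ=.020,.012
def find(near,name,view=None):
    """look from two places, return centre, angle of plate nearest `near`"""
    q=q_tool(0); near=np.array(near); r=[]; cs=[]
    for k,(dx,dy) in enumerate([(0.03,0.0),(-0.01,0.05)]):
        arm.move_ptp([max(near[0]+dx,.42),near[1]+dy,0.26],q); arm.dwell(.15); c,im=shot("wrist",f"{name}{k}")
        ps=plates(c,im); 
        if not ps: print("none seen"); return None
        p=min(ps,key=lambda p:np.linalg.norm(p['centre']-near)); r.append(p); cs.append(c)
    t,e=tri((cs[0],r[0]['px']),(cs[1],r[1]['px']))
    print("pad h",t.round(4),"views",[(p['centre'].round(4),np.degrees(p['ang']).round(1),np.round(p['size'],1),p['px'].round()) for p in r])
    return (r[0]['centre']+r[1]['centre'])/2,(r[0]['ang']+r[1]['ang'])/2
def pick(c,ang):
    Rp=R_flat(ang); t=np.array([*c,.009])
    p,q=plate_pose_to_tcp(Rp,t+[0,0,.12],TH,GX,GZ); arm.move_ptp(p.tolist(),q.tolist()); 
    p,q=plate_pose_to_tcp(Rp,t+[0,0,.03],TH,GX,GZ); arm.move_straight(p.tolist(),speed=.2)
    p,q=plate_pose_to_tcp(Rp,t,TH,GX,GZ); s=arm.move_straight(p.tolist(),speed=.06,stop_force=5); print("down stop",s,"err",(np.array(arm.read_tcp_pos())-p).round(4))
    set_gripper(0.0); w=arm.read_grip_width(); print("w",w,np.round(arm.read_ft_force(),1))
    p,q=plate_pose_to_tcp(Rp,t+[0,0,.02],TH,GX,GZ); arm.move_straight(p.tolist(),speed=.06)
    p,q=plate_pose_to_tcp(Rp,t+[0,0,.14],TH,GX,GZ); arm.move_straight(p.tolist(),speed=.2); w=arm.read_grip_width(); print("w lifted",w,arm.read_clock()); return w
def over(k,dz=.11):
    p,q=plate_pose_to_tcp(R_stand(RA),slot(k)+[0,0,.045+dz],TH,GX,GZ); return p,q
def box(Rp,tp): 
    return np.array([tp+Rp@np.array([x,y,z]) for x in(.031,.045) for y,z in((-.03,-.009),(-.03,.009),(.03,.009),(.03,-.009))])
E
python3 - <<'E'
from h import *
r=find((.446,-.0996),"fA")
w=pick(*r)
shot("side","gA"); shot("wrist","gAw")
E
```

```text
pad h [ 0.4448 -0.0934  0.0172] views [(array([ 0.4458, -0.1001]), np.float32(-81.5), array([50.4, 66.4]), array([291., 163.])), (array([ 0.4457, -0.0998]), np.float32(-81.6), array([50.5, 66.4]), array([322., 200.]))]
down stop False err [-0.0002  0.0001 -0.0003]
w 0.6851989816392738 [-0.  -2.   3.6]
w lifted 0.6817395103754603 25.7
```

View pics/gA.png

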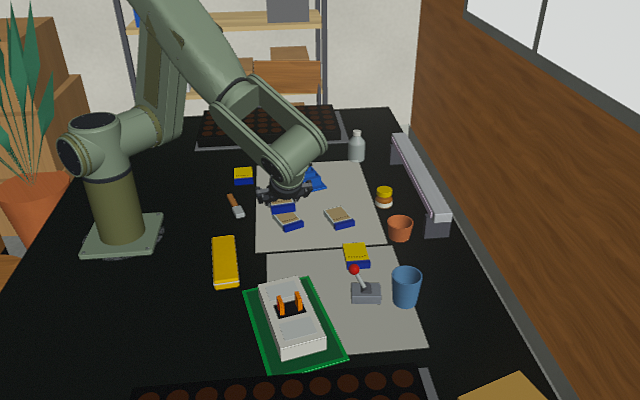

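View pics/gAw.png

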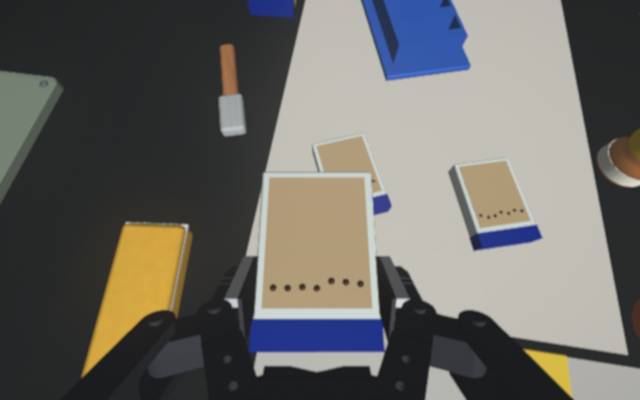

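The wrist view shows the plate held square between the pads, strip towards the gripper, with its corners at about (263,173), (371,173), (250,350) and (384,350). I'll compare this with where it should be in the hand, then move it over slot 1.

```bash
cat >> h.py <<'E'
def held(name):
    """top-face corners of the plate as it should lie in the hand, projected; compare with pad + strip masks"""
    t=np.array(arm.read_tcp_pos()); M=R.from_quat(arm.read_orientation()).as_matrix(); c,im=shot("wrist",name)
    tx,a=M[:,0],M[:,1]; b=np.cross(tx,a)   # plate y=tx ; a=-z cos - x sin ; 
    # b = tx x a ; with y=tx: y x z = x , y x x=-z -> b = -x cos + z sin
    x=-b*np.cos(TH)-a*np.sin(TH); z=b*np.sin(TH)-a*np.cos(TH); Rp=np.c_[x,tx,z]
    ctr=t-.019*a-x*GX-z*GZ
    top=[ctr+Rp@np.array([u,v,.009]) for u,v in((-.045,-.03),(-.045,.03),(.045,.03),(.045,-.03))]
    e=proj(c,top); 
    hsv=cv2.cvtColor(im,cv2.COLOR_BGR2HSV); pad=cv2.inRange(hsv,np.array([8,45,90]),np.array([22,125,255]))
    k=max(cv2.findContours(pad,cv2.RETR_EXTERNAL,cv2.CHAIN_APPROX_NONE)[0],key=cv2.contourArea)
    # pad contour -> plate frame by ray/plane
    o,d=ray(c,k.reshape(-1,2)); p0=ctr+Rp[:,2]*.009; s=((p0-o)@Rp[:,2])/(d@Rp[:,2]); w=(o+d*s[:,None]-ctr)@Rp
    r=cv2.minAreaRect((w[:,:2]*1000).astype(np.float32)); print("in-hand pad centre mm (expect -5,0 for 66x50):",np.round(r,1)[0:2] if 0 else r,"expected px",e.round().tolist())
    return ctr,Rp,r
E
python3 - <<'E'
from h import *
held("gA2")
p,q=over(1); arm.move_ptp(p.tolist(),q.tolist()); print(arm.read_grip_width(),arm.read_clock())
c,Rp,r=held("gA3"); print(c,Rp.round(3),slot(1)); shot("side","gA4")
E
```

```text
in-hand pad centre mm (expect -5,0 for 66x50): ((-5.195121765136719, 0.09478378295898438), (66.32951354980469, 51.12673568725586), 0.024508748203516006) expected px [[262.0, 167.0], [371.0, 167.0], [383.0, 347.0], [249.0, 347.0]]
0.6813574540303479 27.2167
in-hand pad centre mm (expect -5,0 for 66x50): ((-5.795475006103516, 0.17870330810546875), (51.495182037353516, 66.84358978271484), 89.96846771240234) expected px [[262.0, 169.0], [370.0, 169.0], [383.0, 348.0], [249.0, 348.0]]
[0.53302656 0.21583666 0.1622937 ] [[ 0.002  0.952 -0.305]
 [ 0.001  0.305  0.952]
 [ 1.    -0.002 -0.   ]] [0.53322968 0.2172852  0.008     ]
```

View pics/gA4.png

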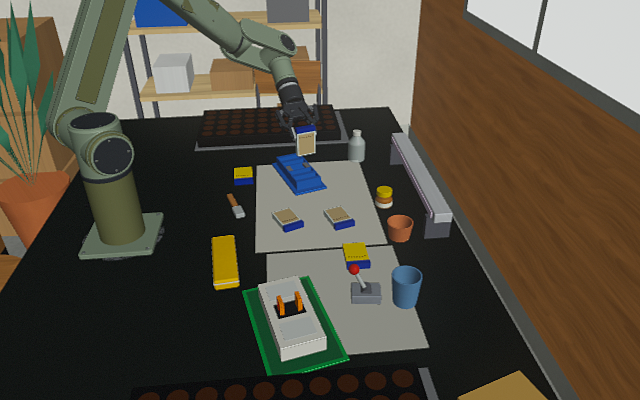

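View pics/gA3.png

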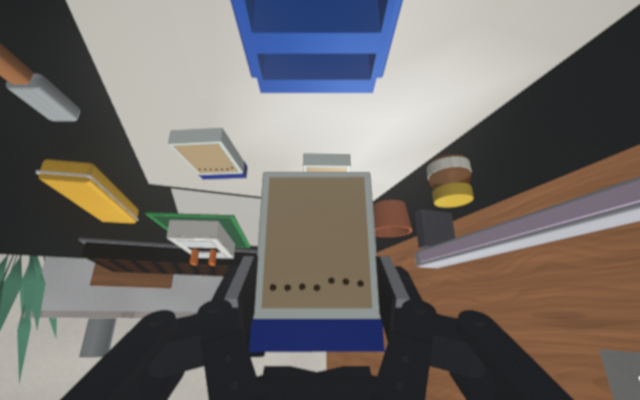

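The plate hangs upright, strip up, over slot 1, and its in-hand pose agrees within 1 mm. Now inserting.

```bash
cat >> h.py <<'E'
def insert(k,off=(0,0)):
    o=np.array([*(RU*off[0]+np.array([-RU[1],RU[0]])*off[1]),0])
    arm.dwell(.3); P=lambda dz:(over(k,dz)[0]+o)
    print("pre err",(np.array(arm.read_tcp_pos())-P(.11)).round(4))
    s=arm.move_straight(P(.036).tolist(),speed=.1,stop_force=6); print("above",s,(np.array(arm.read_tcp_pos())-P(.036)).round(4))
    if s: return None
    s=arm.move_straight(P(-.003).tolist(),speed=.04,stop_force=6); e=(np.array(arm.read_tcp_pos())-P(0)).round(4); print("in",s,"err vs seated",e,np.round(arm.read_ft_force(),1),"w",arm.read_grip_width()); return e
def leave(k):
    set_gripper(1.0); t=np.array(arm.read_tcp_pos()); a=R.from_quat(arm.read_orientation()).as_matrix()[:,1]
    arm.move_straight((t-a*.09).tolist(),speed=.12); print("left",arm.read_clock())
E
python3 - <<'E'
from h import *
e=insert(1); shot("side","iA"); shot("wrist","iAw")
E
```

```text
pre err [ 0.0003 -0.001   0.    ]
above False [0.0004 0.0002 0.0005]
in True err vs seated [-0.0004 -0.0004 -0.0019] [-1.2  1.   4.3] w 0.6861950465500013
```

View pics/iAw.png

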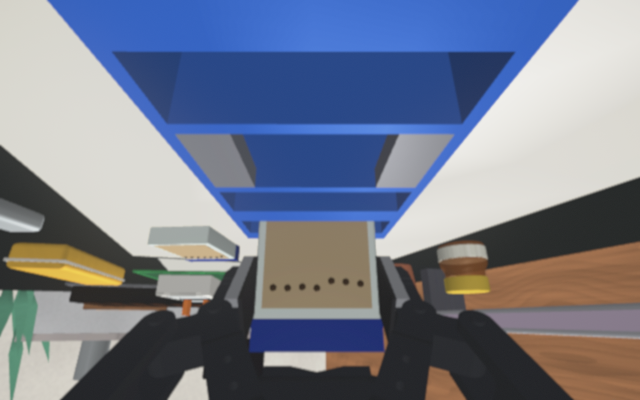

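Contact came at the seated height (−1.9 mm) with the plate in the slot. I'll release, then look for the next plate.

```bash
python3 - <<'E'
from h import *
leave(1); shot("side","jA")
r=find((.462,.0178),"fB")
w=pick(*r); held("gB")
p,q=over(2); arm.move_ptp(p.tolist(),q.tolist()); print(arm.read_grip_width(),arm.read_clock()); held("gB2"); shot("side","gB3")
cv2.imwrite("pics/jz.png",np.hstack([cv2.resize(cv2.imread(f"pics/{n}.png")[110:240,230:360],None,fx=3,fy=3,interpolation=cv2.INTER_CUBIC) for n in("jA","gB3")]))
E
```

```text
left 30.8
pad h [0.4598 0.0237 0.0178] views [(array([0.462 , 0.0176]), np.float32(-67.1), array([50.6, 66.3]), array([292., 164.])), (array([0.4619, 0.0178]), np.float32(-66.9), array([50.5, 66.2]), array([322., 200.]))]
down stop False err [-0.0002  0.0001 -0.0002]
w 0.6816163337793013 [ 0.1 -1.2  2.5]
w lifted 0.6827521069739304 36.55
in-hand pad centre mm (expect -5,0 for 66x50): ((-5.160621643066406, 0.17221641540527344), (66.41607666015625, 51.096805572509766), 0.14104041457176208) expected px [[261.0, 167.0], [371.0, 167.0], [383.0, 347.0], [248.0, 347.0]]
0.6820844015382695 37.9667
in-hand pad centre mm (expect -5,0 for 66x50): ((-3.4846839904785156, 0.22018051147460938), (51.34528732299805, 63.102073669433594), 89.9716567993164) expected px [[262.0, 169.0], [370.0, 169.0], [383.0, 348.0], [249.0, 348.0]]
```

View pics/jz.png

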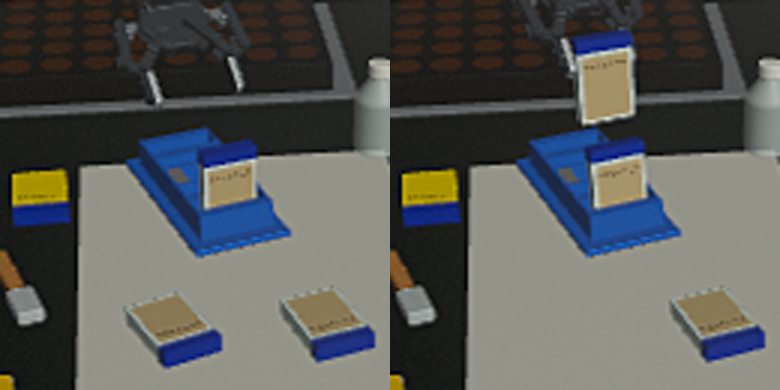

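View pics/gB2.png

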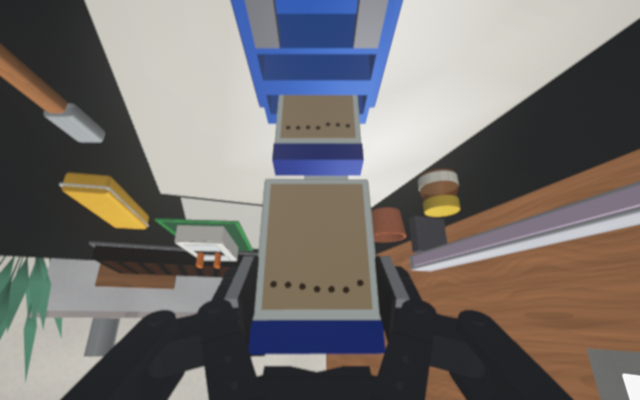

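The far end now shows at row 179, against 173 for the first plate, so this plate has turned a little in the grip. I'll measure the pitch from the pad's corners with solvePnP, using the first plate as a baseline.

```bash
cat >> h.py <<'E'
def padpose(im,c):
    hsv=cv2.cvtColor(im,cv2.COLOR_BGR2HSV); pad=cv2.inRange(hsv,np.array([8,40,60]),np.array([24,140,255])); pad[:150]=0
    pad=cv2.morphologyEx(pad,cv2.MORPH_CLOSE,np.ones((7,7),np.uint8))
    k=max(cv2.findContours(pad,cv2.RETR_EXTERNAL,cv2.CHAIN_APPROX_NONE)[0],key=cv2.contourArea).reshape(-1,2).astype(float)
    x0,y0=k.min(0);x1,y1=k.max(0); E=[]
    # fit four edges by lines
    h=y1-y0
    L=lambda s:np.array(cv2.fitLine(s.astype(np.float32),cv2.DIST_HUBER,0,.01,.01)).ravel()
    ymid=(k[:,1]>y0+.15*h)&(k[:,1]<y1-.15*h); xm=(x0+x1)/2
    le=L(k[ymid&(k[:,0]<xm)]); ri=L(k[ymid&(k[:,0]>xm)]); xc=abs(k[:,0]-xm)<.35*(x1-x0)
    to=L(k[xc&(k[:,1]<y0+.3*h)]); bo=L(k[xc&(k[:,1]>y1-.3*h)])
    def X(a,b):
        s=np.linalg.solve(np.c_[a[:2],-b[:2]],b[2:]-a[2:]); return a[2:]+a[:2]*s[0]
    px=np.array([X(le,to),X(ri,to),X(ri,bo),X(le,bo)])
    # plate frame pad corners (mm->m)
    ob=np.array([(-.0384,-.0255,.009),(-.0384,.0255,.009),(.028,.0255,.009),(.028,-.0255,.009)])
    ok,rv,tv=cv2.solvePnP(ob,px,K(c),None); Mc=R.from_rotvec(c['rvec']).as_matrix()
    Rw=Mc.T@R.from_rotvec(rv.ravel()).as_matrix(); tw=Mc.T@(tv.ravel()-np.asarray(c['tvec'])); return px,Rw,tw
E
python3 - <<'E'
from h import *
np.set_printoptions(precision=4,suppress=True)
c=imaging.calibration("wrist")  # pose now (over slot2); gA3 was over slot1: only relative-in-camera matters
Mc=R.from_rotvec(c['rvec']).as_matrix(); ref=None
t=np.array(arm.read_tcp_pos()); M=R.from_quat(arm.read_orientation()).as_matrix()
for n in("gA2","gA3","gB","gB2"):
    px,Rw,tw=padpose(cv2.imread(f"pics/{n}.png"),c)
    print(n,px.round(1).tolist(),"tilt of x from up deg",np.degrees(np.arctan2(Rw[:2,0]@RU,Rw[2,0])).round(2),"thick-dir pos",(tw[:2]-slot(2)[:2])@RU,tw[2])
E
```

```text
gA2 [[273.5, 188.6999969482422], [363.0, 142.1999969482422], [369.8999938964844, 307.0], [257.5, 307.0]] tilt of x from up deg 8.5 thick-dir pos 0.02665977516063073 0.16578221142627314
gA3 [[406.8999938964844, 256.8999938964844], [565.2999877929688, 239.89999389648438], [885.4000244140625, 691.7000122070312], [487.3999938964844, 317.1000061035156]] tilt of x from up deg -31.61 thick-dir pos 0.09805766160563349 0.1989272937531626
gB [[269.20001220703125, 178.0], [362.70001220703125, 178.0], [371.20001220703125, 307.0], [261.8999938964844, 307.0]] tilt of x from up deg -0.05 thick-dir pos -0.0012193914004323672 0.16207708022832398
gB2 [[421.3999938964844, 273.20001220703125], [550.4000244140625, 244.5], [782.2999877929688, 515.5], [770.5, 508.0]] tilt of x from up deg 34.99 thick-dir pos 0.06606048318773543 0.20483876752603036
```

```bash
sed -i 's/pad\[:150\]=0/pad[:172]=0; pad[:,:252]=0; pad[:,385:]=0; pad[330:]=0/; s/np.array(\[8,40,60\]),np.array(\[24,140,255\])/np.array([8,50,60]),np.array([22,125,255])/' h.py
python3 - <<'E'
from h import *
np.set_printoptions(precision=4,suppress=True)
c=imaging.calibration("wrist")
for n in("gAw","gA3","iAw","gB","gB2"):
    px,Rw,tw=padpose(cv2.imread(f"pics/{n}.png"),c)
    print(n,px.round(1).tolist(),"tilt",np.degrees(np.arctan2(Rw[:2,0]@RU,Rw[2,0])).round(2),"thick-dir pos",((tw[:2]-slot(2)[:2])@RU).round(4),tw[2].round(4))
E
```

```text
gAw [[269.8999938964844, 178.0], [362.8999938964844, 178.0], [370.6000061035156, 307.0], [262.1000061035156, 307.0]] tilt -0.87 thick-dir pos -0.002 0.1619
gA3 [[270.0, 178.0], [362.70001220703125, 178.0], [370.70001220703125, 307.0], [262.1000061035156, 307.0]] tilt -0.73 thick-dir pos -0.002 0.1619
iAw [[267.20001220703125, 223.0], [365.29998779296875, 223.0], [370.79998779296875, 307.0], [262.1000061035156, 307.0]] tilt 38.24 thick-dir pos -0.0086 0.1742
gB [[269.6000061035156, 178.0], [362.6000061035156, 178.0], [370.70001220703125, 307.0], [262.20001220703125, 307.0]] tilt -0.86 thick-dir pos -0.0019 0.1619
gB2 [[271.3999938964844, 185.0], [360.8999938964844, 185.0], [370.79998779296875, 308.0], [262.20001220703125, 308.0]] tilt 5.52 thick-dir pos -0.0052 0.1635
```

The plate slipped by about 6° of pitch on the way, which will have been the slackened grip. I'll take the new in-hand pose relative to the shot before the slip and correct the tool pose so the plate hangs upright over slot 2.

```bash
cat >> h.py <<'E'
def T(Rm,t): 
    A=np.eye(4);A[:3,:3]=Rm;A[:3,3]=t;return A
def tool_now(): return T(R.from_quat(arm.read_orientation()).as_matrix(),arm.read_tcp_pos())
def nominal():  # plate in tool frame
    p,q=plate_pose_to_tcp(np.eye(3),np.zeros(3),TH,GX,GZ); return np.linalg.inv(T(R.from_quat(q).as_matrix(),p))
def in_cam(im,c):
    px,Rw,tw=padpose(im,c); return T(R.from_rotvec(c['rvec']).as_matrix(),c['tvec'])@T(Rw,tw)
def actual(im,c,ref="gB"):
    C=np.linalg.inv(tool_now())@np.linalg.inv(T(R.from_rotvec(c['rvec']).as_matrix(),c['tvec']))
    return C@in_cam(im,c)@np.linalg.inv(in_cam(cv2.imread(f"pics/{ref}.png"),c))@np.linalg.inv(C)@nominal()
def tool_for(k,dz,A,off=0):
    G=T(R_stand(RA),slot(k)+[0,0,.045+dz]); G[:2,3]+=RU*off; X=G@np.linalg.inv(A); return X[:3,3].tolist(),R.from_matrix(X[:3,:3]).as_quat().tolist()
E
python3 - <<'E'
from h import *
np.set_printoptions(precision=4,suppress=True)
arm.dwell(.2)
c,im=shot("wrist","gB5"); A=actual(im,c); D=np.linalg.inv(nominal())@A; print("slip in plate frame rotvec deg",np.degrees(R.from_matrix(D[:3,:3]).as_rotvec()),"t",D[:3,3])
np.save("A.npy",A)
p,q=tool_for(2,.11,A); print(arm.read_tcp_pos(),p)
arm.move_straight(p,q,speed=.05); arm.dwell(.2); c,im=shot("wrist","gB6"); A2=actual(im,c); P=tool_now()@A2
print("plate now x",P[:3,0],"thick err",(P[:2,3]-slot(2)[:2])@RU,"z",P[2,3],arm.read_grip_width()); D=np.linalg.inv(nominal())@A2;print(np.degrees(R.from_matrix(D[:3,:3]).as_rotvec()),D[:3,3])
shot("side","gB7"); cv2.imwrite("pics/gB7z.png",cv2.resize(cv2.imread("pics/gB7.png")[90:220,240:370],None,fx=4,fy=4,interpolation=cv2.INTER_CUBIC))
E
```

```text
slip in plate frame rotvec deg [-0.012  -6.3705  0.0075] t [ 0.0015  0.     -0.0032]
[0.5227 0.2499 0.1708] [0.5215414675342135, 0.25337076225346034, 0.16927029807564412]
plate now x [0.0003 0.0026 1.    ] thick err 0.0002136680557912291 z 0.1623545501498236 0.6804242828770043
[ 0.0043 -6.4381 -0.0017] [ 0.0016  0.     -0.0032]
```

View pics/gB7z.png

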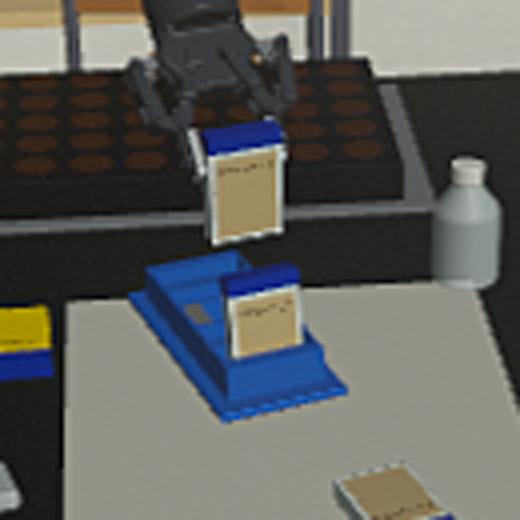

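The plate now hangs upright, tilt under 0.2° and thickness error 0.2 mm. Inserting it into slot 2.

```bash
python3 - <<'E'
from h import *
A=np.load("A.npy")
p,q=tool_for(2,.036,A); s=arm.move_straight(p,q,speed=.1,stop_force=6); print(s,(np.array(arm.read_tcp_pos())-p).round(4))
if s: raise SystemExit
p,q=tool_for(2,-.003,A); p0,_=tool_for(2,0,A); s=arm.move_straight(p,q,speed=.04,stop_force=6); e=(np.array(arm.read_tcp_pos())-p0).round(4); print("in",s,e,np.round(arm.read_ft_force(),1),arm.read_grip_width())
if e[2]<.003: leave(2)
c,im=shot("wrist","iBw"); shot("side","iB")
cv2.imwrite("pics/iBz.png",cv2.resize(cv2.imread("pics/iB.png")[90:240,240:390],None,fx=3.5,fy=3.5,interpolation=cv2.INTER_CUBIC))
E
```

```text
False [0.0005 0.0002 0.0005]
in True [-0.0004 -0.0005 -0.0019] [0.2 1.5 3.1] 0.681281597773956
left 41.9583
```

View pics/iBz.png

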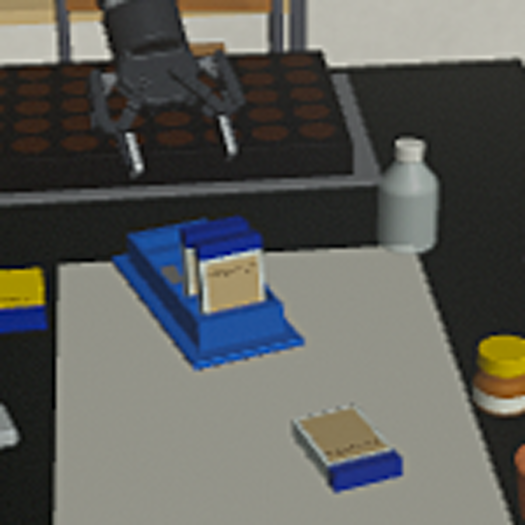

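Both plates stand in the rack. Next is the third one, into slot 4.

```bash
python3 - <<'E'
from h import *
r=find((.6112,.0106),"fC")
w=pick(*r); held("gC")
p,q=over(4); arm.move_ptp(p.tolist(),q.tolist()); arm.dwell(.2); print(arm.read_grip_width(),arm.read_clock())
c,im=shot("wrist","gC2"); A=actual(im,c); D=np.linalg.inv(nominal())@A; print("slip",np.degrees(R.from_matrix(D[:3,:3]).as_rotvec()).round(2),D[:3,3].round(4)); np.save("A.npy",A)
shot("side","gC3")
E
```

```text
pad h [0.6099 0.017  0.0183] views [(array([0.6114, 0.0104]), np.float32(-73.2), array([50.5, 66.3]), array([292., 164.])), (array([0.6115, 0.0107]), np.float32(-73.2), array([50.2, 66.3]), array([323., 200.]))]
down stop False err [-0.0002  0.     -0.0004]
w 0.6843987191110171 [ 0.9 -1.4  2.9]
w lifted 0.6837645261240399 47.7917
in-hand pad centre mm (expect -5,0 for 66x50): ((-5.1812286376953125, 0.11652374267578125), (66.39165496826172, 51.07567596435547), 0.10122662782669067) expected px [[262.0, 167.0], [371.0, 167.0], [383.0, 347.0], [249.0, 347.0]]
-0.0003210782430507112 49.5167
slip [-30.42 -22.88 -47.26] [-0.0273  0.0346 -0.177 ]
```

View pics/gC3.png

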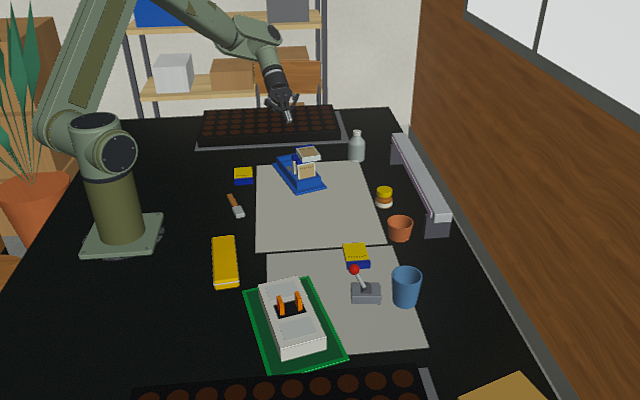

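View pics/gC2.png

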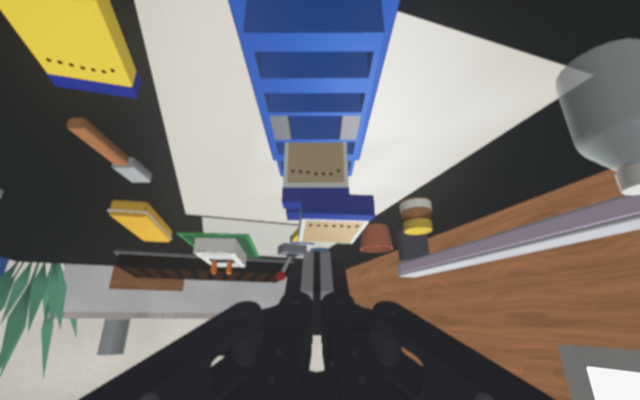

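The grip is empty: the third plate was lost on the way and seems to lie on top of the standing plates (side (307,153)). I'll look from above.

```bash
python3 - <<'E'
from h import *
t=np.array(arm.read_tcp_pos()); arm.move_straight((t+[0,0,.1]).tolist(),speed=.15); set_gripper(1.0)
arm.move_ptp([.51,.25,.33],q_tool(0)); arm.dwell(.2); shot("wrist","x1"); shot("side","x2"); shot("scene","x3"); print(arm.read_clock())
a=cv2.imread("pics/x2.png")[100:230,250:370]; b=cv2.imread("pics/x3.png")[170:280,370:500]
cv2.imwrite("pics/xz.png",np.hstack([cv2.resize(a,(390,422),interpolation=cv2.INTER_CUBIC),cv2.resize(b,(400,422),interpolation=cv2.INTER_CUBIC)]))
E
```

```text
52.3167
```

View pics/xz.png

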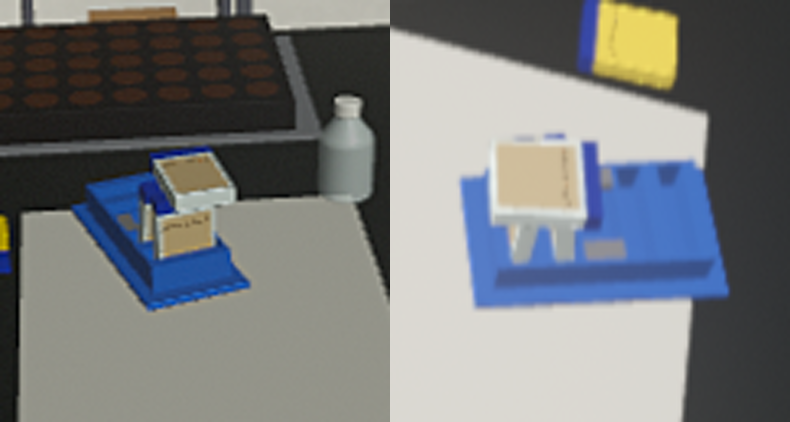

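View pics/x1.png

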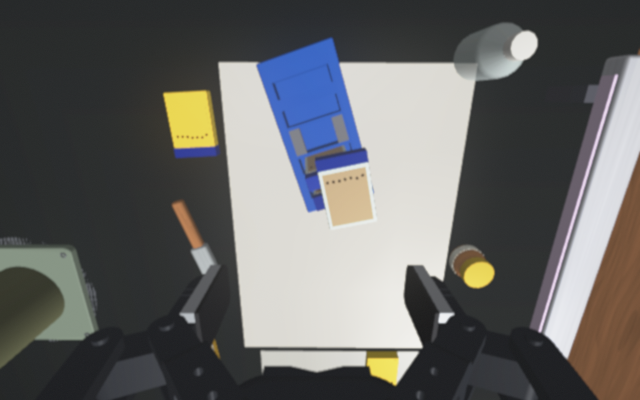

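The third plate lies flat on top of the two standing plates, pad up, with its strip towards +y (x1 strip at (340,158), pad at (348,195)). It most likely struck them during the joint-space turn. I'll measure its pose and height from two wrist views before lifting it off.

```bash
python3 - <<'E'
from h import *
np.set_printoptions(precision=4,suppress=True)
cs=[];K4=[]
for i,p in enumerate([[.53,.22,.36],[.50,.29,.36]]):
    arm.move_ptp(p,q_tool(0)); arm.dwell(.2); c,im=shot("wrist",f"y{i}"); cs.append(c)
    hsv=cv2.cvtColor(im,cv2.COLOR_BGR2HSV); pad=cv2.inRange(hsv,np.array([8,45,110]),np.array([22,125,255])); pad=cv2.morphologyEx(pad,cv2.MORPH_CLOSE,np.ones((3,3),np.uint8))
    ks=[k for k in cv2.findContours(pad,cv2.RETR_EXTERNAL,cv2.CHAIN_APPROX_NONE)[0] if cv2.contourArea(k)>300]
    e=proj(c,[[.55,.21,.116]])[0]; k=min(ks,key=lambda k:np.linalg.norm(k.reshape(-1,2).mean(0)-e))
    b=cv2.boxPoints(cv2.minAreaRect(k)); b=b[np.argsort(np.arctan2(b[:,1]-b[:,1].mean(),b[:,0]-b[:,0].mean()))]; K4.append(b); print(i,len(ks),cv2.contourArea(k),b.round(1).tolist())
P=[tri((cs[0],a),(cs[1],b)) for a,b in zip(*K4)]
for p in P: print(p)
P=np.array([p[0] for p in P]); print(P.mean(0),np.linalg.norm(np.diff(P,axis=0),axis=1))
import pickle; pickle.dump((cs,K4),open("y.pkl","wb"))
cv2.imwrite("pics/yz.png",np.hstack([cv2.resize(cv2.imread(f"pics/y{i}.png")[a:a+160,260:410],None,fx=2.6,fy=2.6,interpolation=cv2.INTER_CUBIC) for i,a in((0,80),(1,150))]))
E
```

```text
0 4 1941.5 [[304.8999938964844, 144.8000030517578], [344.8999938964844, 136.5], [355.20001220703125, 186.3000030517578], [315.20001220703125, 194.60000610351562]]
1 4 1574.0 [[327.5, 197.6999969482422], [364.79998779296875, 190.1999969482422], [373.5, 233.6999969482422], [336.20001220703125, 241.1999969482422]]
(array([0.5147, 0.2494, 0.119 ]), np.float64(0.00011312770090625559))
(array([0.5633, 0.2592, 0.1175]), np.float64(0.00017794964922777853))
(array([0.5796, 0.194 , 0.1104]), np.float64(5.068742176493008e-05))
(array([0.5275, 0.1832, 0.1122]), np.float64(0.0003712268406348441))
[0.5463 0.2214 0.1148] [0.0496 0.0676 0.0532]
```

View pics/yz.png

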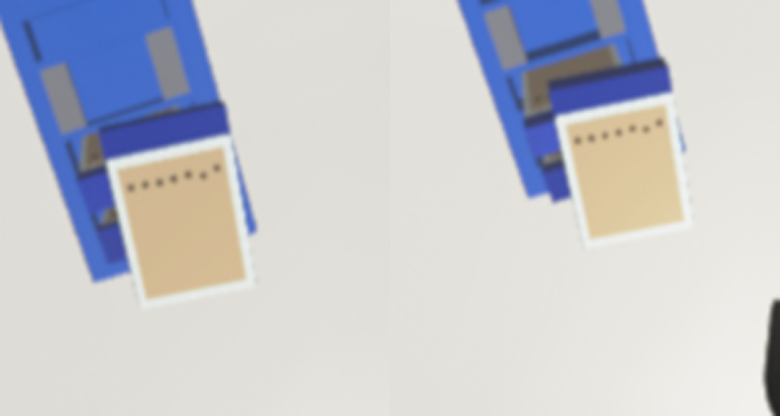

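```bash
python3 - <<'E'
from h import *
np.set_printoptions(precision=2,suppress=True)
ang=np.radians(102.5); t=np.array([.5452,.2263,.107])
for th in(40,60):
  for fl in(0,1):
    for dz in(0,.1):
        p,q=plate_pose_to_tcp(R_flat(ang),t+[0,0,dz],np.radians(th),GX,GZ,fl); print("pick",th,fl,dz,kinematics.solve_ik(p.tolist(),q.tolist()))
    for zd in(0,1):
      for dz in (0,.2):
        p,q=plate_pose_to_tcp(R_stand(RA+zd*np.pi),slot(4)+[0,0,.045+dz],np.radians(th),GX,GZ,fl); print("place",th,fl,"z+y" if not zd else "z-y",dz,kinematics.solve_ik(p.tolist(),q.tolist()))
E
```

```text
pick 40 0 0 [ 0.58  0.59  1.45 -0.65  1.42 -2.57]
pick 40 0 0.1 [ 0.58  0.47  1.41 -0.64  1.56 -2.67]
place 40 0 z+y 0 [ 0.83  0.8   1.3  -0.73  1.57  0.73]
place 40 0 z+y 0.2 [ 0.83  0.57  1.23 -0.75  1.8   0.52]
place 40 0 z-y 0 [0.07 0.59 1.69 0.89 1.29 2.44]
place 40 0 z-y 0.2 [0.07 0.29 1.62 0.84 1.53 2.73]
pick 40 1 0 [ 0.58  0.59  1.45 -0.65  1.42  0.58]
pick 40 1 0.1 [ 0.58  0.47  1.41 -0.64  1.56  0.47]
place 40 1 z+y 0 [ 0.83  0.8   1.3  -0.73  1.57 -2.42]
place 40 1 z+y 0.2 [ 0.83  0.57  1.23 -0.75  1.8  -2.63]
place 40 1 z-y 0 [ 0.07  0.59  1.69  0.89  1.29 -0.7 ]
place 40 1 z-y 0.2 [ 0.07  0.29  1.62  0.84  1.53 -0.41]
pick 60 0 0 [ 0.67  0.76  1.36 -0.89  1.63 -2.44]
pick 60 0 0.1 [ 0.67  0.63  1.35 -0.91  1.72 -2.56]
place 60 0 z+y 0 [ 0.73  0.63  1.43 -0.49  1.34  0.59]
place 60 0 z+y 0.2 [ 0.73  0.42  1.3  -0.48  1.64  0.43]
place 60 0 z-y 0 [0.21 0.47 1.69 0.59 1.11 2.73]
place 60 0 z-y 0.2 None
pick 60 1 0 [ 0.67  0.76  1.36 -0.89  1.63  0.7 ]
pick 60 1 0.1 [ 0.67  0.63  1.35 -0.91  1.72  0.58]
place 60 1 z+y 0 [ 0.73  0.63  1.43 -0.49  1.34 -2.55]
place 60 1 z+y 0.2 [ 0.73  0.42  1.3  -0.48  1.64 -2.71]
place 60 1 z-y 0 [ 0.21  0.47  1.69  0.59  1.11 -0.41]
place 60 1 z-y 0.2 [ 0.21  0.22  1.56  0.53  1.44 -0.2 ]
```

```bash
python3 - <<'E'
from h import *
Rp=R_flat(np.radians(102.5)); t=np.array([.5452,.2263,.109])
P=lambda dz:plate_pose_to_tcp(Rp,t+[0,0,dz],TH,GX,GZ)
p,q=P(.1); arm.move_ptp(p.tolist(),q.tolist())
p,q=P(.03); arm.move_straight(p.tolist(),speed=.15); shot("wrist","k0")
p,q=P(0); s=arm.move_straight(p.tolist(),speed=.05,stop_force=3); print(s,(np.array(arm.read_tcp_pos())-p).round(4),np.round(arm.read_ft_force(),1))
shot("wrist","k1"); shot("side","k2"); shot("scene","k3"); print(arm.read_clock())
E
python3 -c "
import cv2,numpy as np
a=cv2.imread('pics/k1.png');b=cv2.imread('pics/k2.png')[90:230,230:390];c=cv2.imread('pics/k3.png')[150:270,370:500]
cv2.imwrite('pics/kz.png',np.vstack([cv2.resize(a,(480,300)),np.hstack([cv2.resize(b,(240,210)),cv2.resize(c,(240,210))])]))"
```

```text
False [ 0.0001 -0.     -0.0001] [0.3 0.  0.1]
57.6667
```

View pics/kz.png

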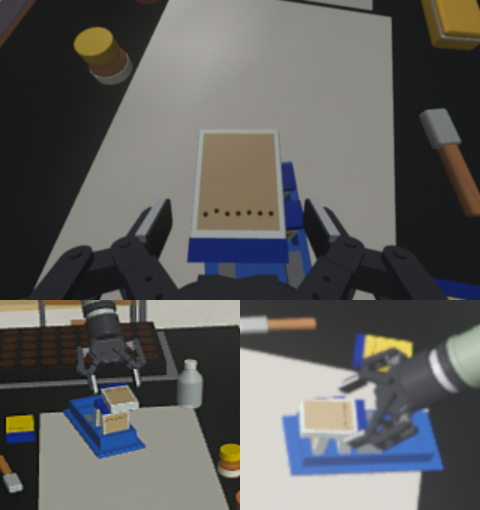

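kz shows the open fingers on either side of the plate, clear of the standing ones. I'll close, lift straight up and check the pose in the hand.

```bash
python3 - <<'E'
from h import *
Rp=R_flat(np.radians(102.5)); t=np.array([.5452,.2263,.109])
P=lambda dz:plate_pose_to_tcp(Rp,t+[0,0,dz],TH,GX,GZ)[0].tolist()
set_gripper(0.0); print(arm.read_grip_width(),np.round(arm.read_ft_force(),1))
arm.move_straight(P(.02),speed=.05); arm.move_straight(P(.18),speed=.15); arm.dwell(.2); print(arm.read_grip_width(),arm.read_clock())
c,im=shot("wrist","n1"); A=actual(im,c); D=np.linalg.inv(nominal())@A; print("slip",np.degrees(R.from_matrix(D[:3,:3]).as_rotvec()).round(2),D[:3,3].round(4)); shot("side","n2"); shot("scene","n3")
a=cv2.imread("pics/n1.png");b=cv2.imread("pics/n2.png")[70:230,230:390];d=cv2.imread("pics/n3.png")[150:270,370:500]
cv2.imwrite("pics/nz.png",np.vstack([cv2.resize(a,(480,300)),np.hstack([cv2.resize(b,(240,240)),cv2.resize(d,(240,240))])]))
E
```

```text
0.682563254787264 [-0.1 -0.7  3.1]
0.6821716635995916 60.0
slip [ 1.15 -2.07 -0.46] [-0.0011  0.0003 -0.0016]
```

View pics/nz.png

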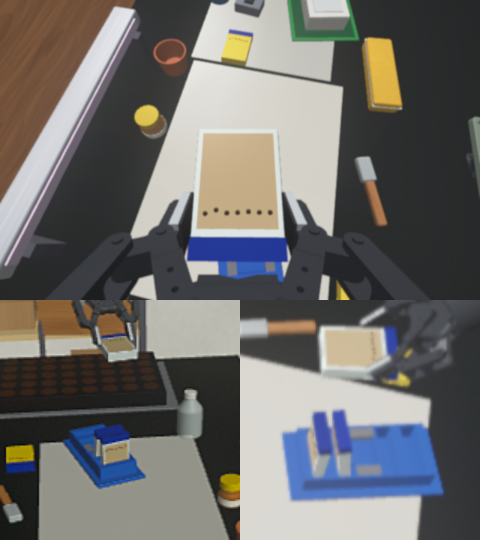

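Grip is firm and the plates below stayed standing. Now the half turn, high up, to over slot 4.

```bash
python3 - <<'E'
from h import *
c,im=shot("wrist"); A=actual(im,c); 
p,q=tool_for(4,.22,A); arm.move_ptp(p,q); arm.dwell(.3); print(arm.read_grip_width(),arm.read_clock())
c,im=shot("wrist","o1"); A=actual(im,c); np.save("A.npy",A); D=np.linalg.inv(nominal())@A; print("slip",np.degrees(R.from_matrix(D[:3,:3]).as_rotvec()).round(2),D[:3,3].round(4))
p,q=tool_for(4,.10,A); arm.move_straight(p,q,speed=.1); arm.dwell(.2); c,im=shot("wrist","o2"); A=actual(im,c); np.save("A.npy",A);G=tool_now()@A; print("x",G[:3,0].round(4),"thick err",((G[:2,3]-slot(4)[:2])@RU).round(4),G[2,3])
shot("side","o3"); shot("scene","o4")
a=cv2.imread("pics/o2.png");b=cv2.imread("pics/o3.png")[70:230,230:390];d=cv2.imread("pics/o4.png")[150:270,370:500]
cv2.imwrite("pics/oz.png",np.vstack([cv2.resize(a,(480,300)),np.hstack([cv2.resize(b,(240,240)),cv2.resize(d,(240,240))])]))
E
```

```text
0.6817031562822168 63.2333
slip [ 1.08 -1.98 -0.44] [-0.0011  0.0003 -0.0016]
x [-1.6e-03  9.0e-04  1.0e+00] thick err 0.0002 0.15355053802288776
```

View pics/oz.png

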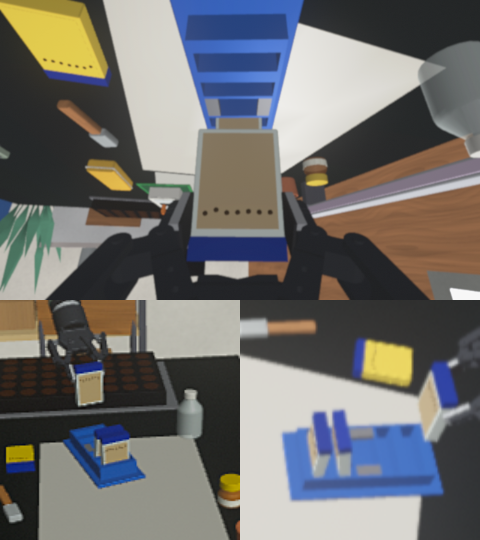

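```bash
python3 - <<'E'
from h import *
A=np.load("A.npy")
p,q=tool_for(4,.036,A); s=arm.move_straight(p,q,speed=.1,stop_force=6); print(s,(np.array(arm.read_tcp_pos())-p).round(4))
if s: raise SystemExit
p,q=tool_for(4,-.003,A); p0,_=tool_for(4,0,A); s=arm.move_straight(p,q,speed=.04,stop_force=6); e=(np.array(arm.read_tcp_pos())-p0).round(4); print("in",s,e,np.round(arm.read_ft_force(),1),arm.read_grip_width())
if e[2]<.003: leave(4)
t=np.array(arm.read_tcp_pos()); arm.move_straight((t+[0,0,.08]).tolist(),speed=.15)
for n,p in(("u0",[.51,.27,.38]),("u1",[.50,.36,.36])):
    arm.move_ptp(p,q_tool(0)); arm.dwell(.2); print(imaging.calibration("wrist")['rvec'],imaging.calibration("wrist")['tvec']); shot("wrist",n)
shot("side","u2"); shot("scene","u3"); print(arm.read_clock())
a=cv2.imread("pics/u0.png")[60:260,230:420]; b=cv2.imread("pics/u2.png")[110:220,250:360]; d=cv2.imread("pics/u3.png")[170:270,380:490]
cv2.imwrite("pics/uz.png",np.hstack([cv2.resize(x,None,fx=f,fy=f,interpolation=cv2.INTER_CUBIC)[:330] for x,f in((a,1.65),(b,3),(d,3.3))][:3]) )
E
```

```text
False [0.0003 0.0001 0.0002]
in True [-0.0004 -0.0005 -0.0019] [-0.3  1.1  4.3] 0.6855261657173637
left 67.9667
[-2.80650407 -0.00537108  0.00612396] [-0.50807295  0.1641759   0.60904281]
[-2.80848813e+00  1.30287073e-03 -1.15415284e-03] [-0.50052462  0.2564384   0.6197701 ]
70.6833
```

View pics/uz.png

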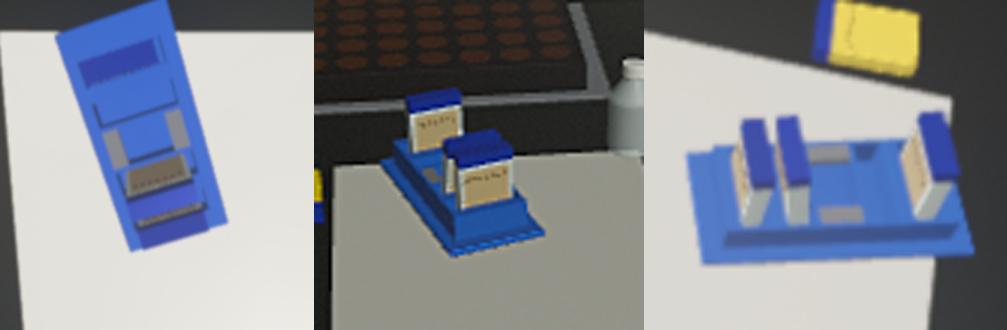

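The picture shows all three plates in slots 1, 2 and 4, strips up. I'll measure their lean from the strip tops at z = 98 mm in both wrist views and by triangulation.

```bash
python3 - <<'E'
from h import *
np.set_printoptions(precision=4,suppress=True)
W=imaging.calibration("wrist"); cc={}
cc["u0"]=dict(W,rvec=np.array([-2.80650407,-0.00537108,0.00612396]),tvec=np.array([-0.50807295,0.1641759,0.60904281]))
cc["u1"]=dict(W,rvec=np.array([-2.80848813e+00,1.30287073e-03,-1.15415284e-03]),tvec=np.array([-0.50052462,0.2564384,0.6197701]))
V=np.array([-RU[1],RU[0]]); Z=[]
for n,c in cc.items():
    im=cv2.imread(f"pics/{n}.png"); hsv=cv2.cvtColor(im,cv2.COLOR_BGR2HSV); m=cv2.inRange(hsv,np.array([115,120,50]),np.array([128,255,185]))
    cv2.imwrite(f"pics/{n}m.png",m)
    for k in cv2.findContours(m,cv2.RETR_EXTERNAL,cv2.CHAIN_APPROX_NONE)[0]:
        if cv2.contourArea(k)<80: continue
        w=onz(c,k.reshape(-1,2),.098)[:,:2]-RC; s=w@RU; v=w@V
        if abs(s.mean())<.15 and abs(v.mean())<.06: print(n,"px",k.reshape(-1,2).mean(0).round(),"s range",s.min(),s.max(),"mid",(s.min()+s.max())/2,"v",v.min(),v.max())
a=[cv2.resize(cv2.imread(f"pics/{n}.png")[y:y+170,240:390],None,fx=2.6,fy=3,interpolation=cv2.INTER_CUBIC) for n,y in(("u0",60),("u1",110))]
cv2.imwrite("pics/u01.png",np.hstack(a))
E
```

```text
u0 px [334. 199.] s range -0.08092782174155183 -0.0634020592564771 mid -0.07216494049901447 v -0.02951783199237303 0.029078972435625013
u0 px [301.  98.] s range 0.06349499899094692 0.0807139160274662 mid 0.07210445750920656 v -0.027991263701772205 0.02984557416137066
u1 px [339. 259.] s range -0.0808387491789561 -0.06155884985106203 mid -0.07119879951500907 v -0.029045075675421077 0.02807069057072802
u1 px [307. 167.] s range 0.06478295719107516 0.08343015098031423 mid 0.07410655408569469 v -0.029427767367697248 0.029528279935998485
```

View pics/u01.png

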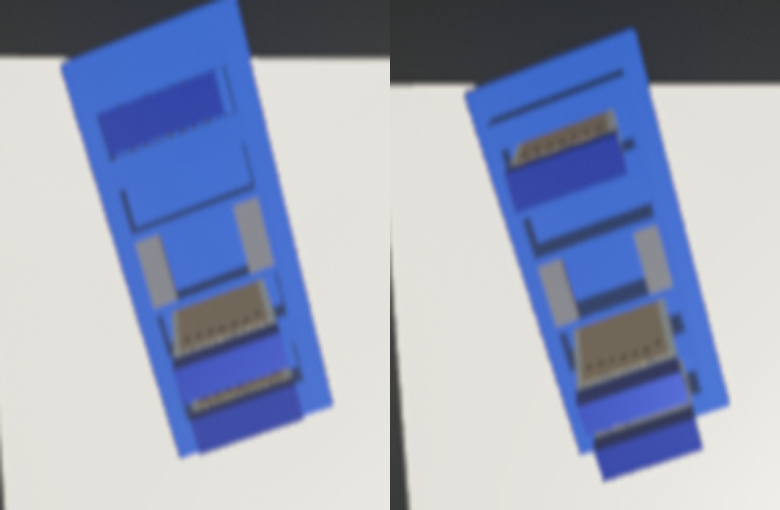

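```bash
python3 - <<'E'
from h import *
np.set_printoptions(precision=4,suppress=True)
W=imaging.calibration("wrist")
c=dict(W,rvec=np.array([-2.80650407,-0.00537108,0.00612396]),tvec=np.array([-0.50807295,0.1641759,0.60904281]))
im=cv2.imread("pics/u0.png"); hsv=cv2.cvtColor(im,cv2.COLOR_BGR2HSV); V=np.array([-RU[1],RU[0]])
# profile along rack axis at z=.098 through v=0 and v=+-.015
for v in(-.015,0,.015):
    S=np.arange(-.09,-.015,.002); px=proj(c,np.c_[RC+S[:,None]*RU+v*V,np.full(len(S),.098)])
    print(v,[(int(round(s*1000)),*hsv[int(round(y)),int(round(x))].tolist()) for s,(x,y) in zip(S,px)][8:34])
E
```

```text
-0.015 [(-74, 116, 155, 168), (-72, 116, 158, 168), (-70, 116, 156, 168), (-68, 116, 155, 169), (-66, 116, 156, 162), (-64, 116, 145, 142), (-62, 120, 50, 102), (-60, 165, 9, 109), (-58, 15, 35, 115), (-56, 119, 104, 157), (-54, 116, 145, 187), (-52, 115, 158, 199), (-50, 115, 158, 199), (-48, 115, 158, 198), (-46, 115, 158, 198), (-44, 115, 159, 197), (-42, 115, 161, 197), (-40, 115, 159, 193), (-38, 116, 154, 166), (-36, 116, 120, 104), (-34, 116, 98, 99), (-32, 116, 35, 110), (-30, 18, 37, 124), (-28, 17, 53, 110), (-26, 16, 52, 107), (-24, 17, 52, 112)]
0 [(-74, 116, 158, 168), (-72, 116, 158, 168), (-70, 116, 158, 168), (-68, 116, 159, 167), (-66, 116, 155, 161), (-64, 116, 139, 132), (-62, 116, 57, 99), (-60, 135, 10, 103), (-58, 13, 28, 110), (-56, 118, 114, 152), (-54, 116, 153, 190), (-52, 115, 160, 196), (-50, 115, 159, 196), (-48, 115, 160, 195), (-46, 115, 160, 195), (-44, 115, 162, 194), (-42, 115, 162, 194), (-40, 115, 159, 189), (-38, 116, 152, 161), (-36, 116, 120, 102), (-34, 115, 81, 101), (-32, 116, 32, 111), (-30, 16, 44, 121), (-28, 16, 51, 106), (-26, 14, 49, 98), (-24, 17, 52, 112)]
0.015 [(-74, 116, 155, 168), (-72, 116, 156, 168), (-70, 116, 157, 167), (-68, 116, 157, 166), (-66, 116, 154, 159), (-64, 116, 136, 131), (-62, 117, 57, 99), (-60, 143, 10, 103), (-58, 12, 30, 111), (-56, 131, 36, 114), (-54, 116, 151, 187), (-52, 115, 160, 193), (-50, 115, 160, 193), (-48, 116, 159, 192), (-46, 115, 161, 192), (-44, 115, 162, 191), (-42, 115, 160, 191), (-40, 116, 159, 183), (-38, 115, 153, 158), (-36, 116, 129, 115), (-34, 115, 74, 103), (-32, 115, 27, 113), (-30, 18, 22, 118), (-28, 17, 52, 112), (-26, 17, 53, 111), (-24, 17, 53, 111)]
```

Plates 1 and 4 stand upright with tops within 2 mm of the slot centres. Slot 2's strip top is at −47 mm instead of −34 mm, so that plate leans about 8°, over the limit. I'll triangulate its top edges before mending it.

```bash
python3 - <<'E'
from h import *
np.set_printoptions(precision=4,suppress=True)
W=imaging.calibration("wrist")
c0=dict(W,rvec=np.array([-2.80650407,-0.00537108,0.00612396]),tvec=np.array([-0.50807295,0.1641759,0.60904281]))
c1=dict(W,rvec=np.array([-2.80848813e+00,1.30287073e-03,-1.15415284e-03]),tvec=np.array([-0.50052462,0.2564384,0.6197701]))
V=np.array([-RU[1],RU[0]])
# enlarge
a=[cv2.resize(cv2.imread(f"pics/{n}.png")[y:y+70,290:370],None,fx=4.9,fy=6,interpolation=cv2.INTER_CUBIC) for n,y in(("u0",150),("u1",200))]
cv2.imwrite("pics/u2z.png",np.hstack(a))
for n,c in(("u0",c0),("u1",c1)):
    hsv=cv2.cvtColor(cv2.imread(f"pics/{n}.png"),cv2.COLOR_BGR2HSV); S=np.arange(-.075,-.02,.0005)
    px=proj(c,np.c_[RC+S[:,None]*RU,np.full(len(S),.098)]); val=cv2.remap(hsv[:,:,2].astype(np.float32),px[:,0].astype(np.float32)[:,None],px[:,1].astype(np.float32)[:,None],cv2.INTER_LINEAR).ravel()
    sat=cv2.remap(hsv[:,:,1].astype(np.float32),px[:,0].astype(np.float32)[:,None],px[:,1].astype(np.float32)[:,None],cv2.INTER_LINEAR).ravel()
    ok=(sat>120)&(val>150)&(S>-.06); print(n,"bright strip",S[ok].min(),S[ok].max(), px[ok][[0,-1]])
    np.save(n+"e.npy",px[ok][[0,-1]])
e0,e1=np.load("u0e.npy"),np.load("u1e.npy")
for i in(0,1):
    x,r=tri((c0,e0[i]),(c1,e1[i])); print("edge s,z",(x[:2]-RC)@RU,x[2],r)
E
```

```text
u0 bright strip -0.05499999999999998 -0.037999999999999964 [[330.6309 187.8092]
 [327.111  176.7029]]
u1 bright strip -0.05399999999999998 -0.037999999999999964 [[334.9702 248.5898]
 [331.7651 239.1411]]
edge s,z -0.05623338623515441 0.09371007412477932 0.00010345738559947811
edge s,z -0.03799999999999939 0.09800000000000138 3.0386880935390903e-16
```

View pics/u2z.png

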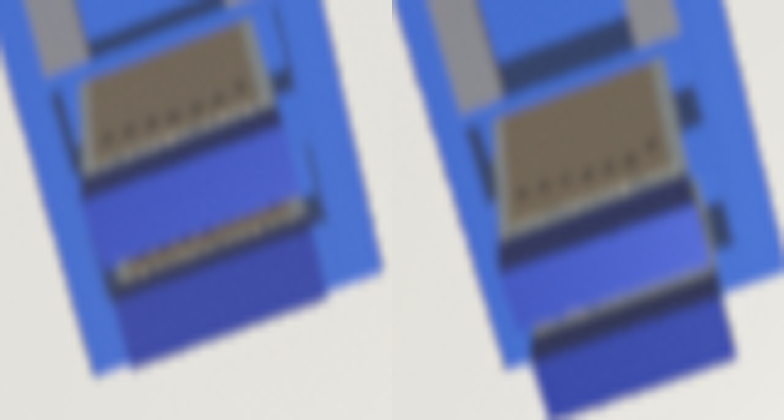

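Plate 2 leans about 9° towards slot 1 and is wedged there. I'll regrasp it from straight above with the tool aligned to the lean, lift it out, turn it upright, check it and reseat it.

```bash
cat >> h.py <<'E'
def lean_pose(k,top_s,top_z,phi):
    """phi>0: strip end leans to -RU; centre along rack axis of the top end face"""
    R0=R_stand(RA); Rp=R.from_rotvec(R0[:,1]*0).as_matrix()@R0
    for s in(1,-1):
        Rp=R.from_rotvec(s*phi*R0[:,1]).as_matrix()@R0
        if (Rp[:2,0]@RU)*phi<=0: break
    return Rp,np.r_[RC+RU*top_s,top_z]-.045*Rp[:,0]
E
python3 - <<'E'
from h import *
np.set_printoptions(precision=4,suppress=True)
Rp,t=lean_pose(2,-.047,.0965,np.radians(9)); print(Rp[:,0],t)
R0=R_stand(RA); G=.018
for fl in(0,1):
    p,q=plate_pose_to_tcp(Rp,t,np.pi/2,G,0,fl); p2,q2=plate_pose_to_tcp(R0,slot(2)+[0,0,.1],np.pi/2,G,0,fl); print(fl,p,kinematics.solve_ik(p.tolist(),q.tolist()),kinematics.solve_ik(p2.tolist(),q2.tolist()))
print(arm.read_joints(),arm.read_grip_width())
E
```

```text
[ 0.0481 -0.1489  0.9877] [0.5234 0.2478 0.0521]
0 [0.5233 0.2479 0.0511] [ 0.2065  0.4206  1.6832  0.1791  1.0615 -0.1953] [ 0.3031  0.346   1.6403 -0.      1.1553 -0.0093]
1 [0.5233 0.2479 0.0511] None None
[ 0.4823  0.2299  1.2515 -0.0001  1.6592  0.4836] 1.0000799550092574
```

```bash
python3 - <<'E'
from h import *
Rp,t=lean_pose(2,-.047,.0965,np.radians(9)); G=.018
def mv(R_,t_,f=None,**k):
    p,q=plate_pose_to_tcp(R_,t_,np.pi/2,G,0); return arm.move_straight(p.tolist(),q.tolist(),**k),(np.array(arm.read_tcp_pos())-p).round(4)
p,q=plate_pose_to_tcp(Rp,t+Rp[:,0]*.12,np.pi/2,G,0); arm.move_ptp(p.tolist(),q.tolist()); arm.dwell(.2)
print(mv(Rp,t+Rp[:,0]*.05,speed=.12,stop_force=5)); print(mv(Rp,t,speed=.05,stop_force=3),np.round(arm.read_ft_force(),1))
set_gripper(0.0); print(arm.read_grip_width(),np.round(arm.read_ft_force(),1))
print(mv(Rp,t+[0,0,.008],speed=.03)); print(mv(Rp,t+[0,0,.055],speed=.08),np.round(arm.read_ft_force(),1))
print(mv(R_stand(RA),slot(2)+[0,0,.045+.055],speed=.05)); arm.dwell(.2); print(arm.read_grip_width(),arm.read_clock())
shot("wrist","v0"); shot("side","v1"); shot("scene","v2")
a=cv2.imread("pics/v0.png");b=cv2.imread("pics/v1.png")[90:210,250:370];d=cv2.imread("pics/v2.png")[150:270,380:500]
cv2.imwrite("pics/vz.png",np.vstack([cv2.resize(a,(480,300)),np.hstack([cv2.resize(b,(240,240),interpolation=cv2.INTER_CUBIC),cv2.resize(d,(240,240),interpolation=cv2.INTER_CUBIC)])]))
E
```

```text
(False, array([0.0006, 0.0002, 0.0005]))
(False, array([0.0004, 0.    , 0.0004])) [0.  0.1 0.3]
0.6938627811663229 [0.1 0.8 3.2]
(False, array([ 0.0001, -0.    ,  0.0002]))
(False, array([-0.0002, -0.    ,  0.0001])) [ 0.2 -0.2 -0.8]
(False, array([-0.0011,  0.001 , -0.0008]))
0.6958476743701552 75.725
```

View pics/vz.png

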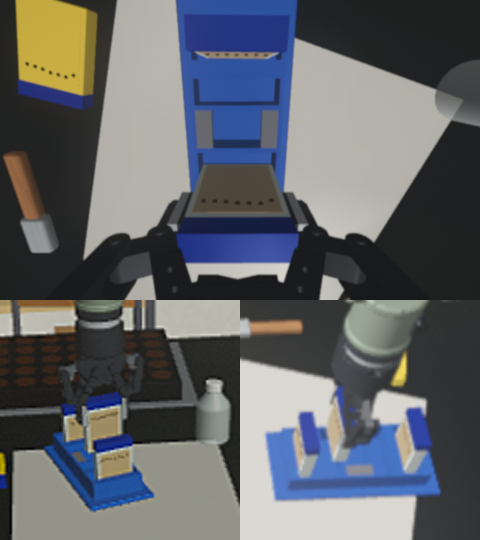

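Plate 2 is out and in the grip. I'll measure its tilt from the pad corners before lowering it.

```bash
python3 - <<'E'
from h import *
np.set_printoptions(precision=4,suppress=True)
src=open("h.py").read().replace("pad[:172]=0; pad[:,:252]=0; pad[:,385:]=0; pad[330:]=0","pad[:205]=0; pad[:,:240]=0; pad[:,400:]=0; pad[300:]=0").replace("np.array([8,50,60]),np.array([22,125,255])","np.array([8,40,50]),np.array([24,140,200])")
exec(src[src.index("def padpose"):src.index("def T(")])
c=imaging.calibration("wrist"); im=cv2.imread("pics/v0.png")
px,Rw,tw=padpose(im,c); print(px.round(1).tolist()); print("x axis",Rw[:,0],"lean to RU deg",np.degrees(np.arctan2(Rw[:2,0]@RU,Rw[2,0])),"centre s",(tw[:2]-RC)@RU,"v",(tw[:2]-RC)@np.array([-RU[1],RU[0]]),"z",tw[2])
print("reproj",(proj(c,[tw+Rw@np.array(o) for o in[(-.0384,-.0255,.009),(-.0384,.0255,.009),(.028,.0255,.009),(.028,-.0255,.009)]])-px).round(2).tolist())
# strip front edge rows: expected corners of top face if upright nominal
G=R_stand(RA); t=slot(2)+[0,0,.1]; print("expected pad px",proj(c,[t+G@np.array(o) for o in[(-.0384,-.0255,.009),(-.0384,.0255,.009),(.028,.0255,.009),(.028,-.0255,.009)]]).round(1).tolist())
print("expected top end px",proj(c,[t+G@np.array(o) for o in[(.045,-.03,.009),(.045,.03,.009),(.045,.03,-.009),(.045,-.03,-.009)]]).round(1).tolist())
cv2.imwrite("pics/v0z.png",cv2.resize(im[200:370,220:410],None,fx=4,fy=3.5,interpolation=cv2.INTER_CUBIC))
E
```

```text
[[276.0, 222.0], [356.5, 222.0], [376.29998779296875, 283.0], [256.3999938964844, 283.0]]
x axis [ 0.0035 -0.0068  1.    ] lean to RU deg -0.430878778898076 centre s -0.03366519024388162 v -9.633536130735578e-05 z 0.10734091660536889
reproj [[-0.28, 0.0], [0.28, 0.02], [-0.12, -0.01], [0.12, -0.0]]
expected pad px [[275.5, 223.3], [356.7, 223.3], [376.1, 284.0], [256.0, 284.1]]
expected top end px [[235.5, 310.3], [396.5, 310.2], [392.6, 348.4], [239.5, 348.5]]
```

View pics/v0z.png

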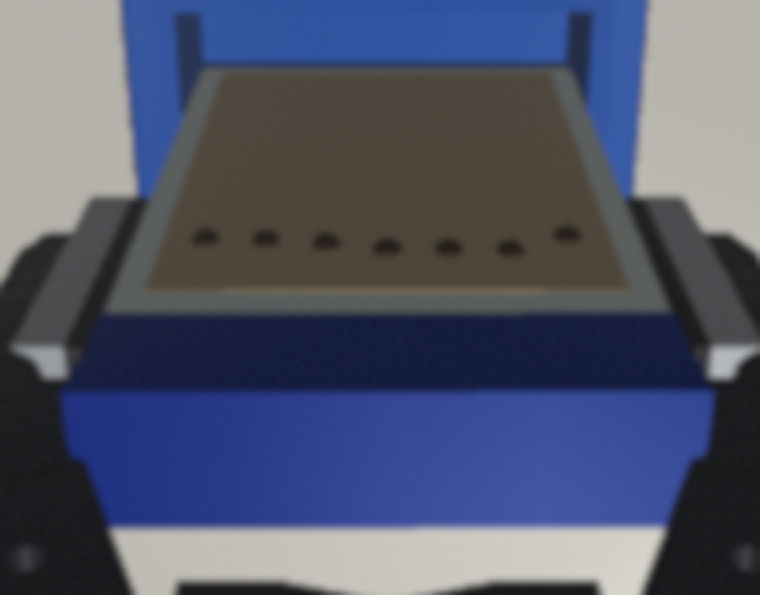

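It is upright to 0.4° and centred to 0.4 mm. Lowering and releasing.

```bash
python3 - <<'E'
from h import *
G=.018; R0=R_stand(RA)
def mv(t_,**k):
    p,q=plate_pose_to_tcp(R0,t_,np.pi/2,G,0); return arm.move_straight(p.tolist(),q.tolist(),**k),(np.array(arm.read_tcp_pos())-p).round(4)
b=slot(2)+[0,0,.045]
print(mv(b+[0,0,.036],speed=.08,stop_force=6)); print(mv(b+[0,0,-.003],speed=.04,stop_force=6)); print((np.array(arm.read_tcp_pos())-plate_pose_to_tcp(R0,b,np.pi/2,G,0)[0]).round(4),np.round(arm.read_ft_force(),1))
set_gripper(1.0); print(mv(b+[0,0,.10],speed=.1))
d={}
import pickle
for n,p in(("w0",[.51,.22,.38]),("w1",[.51,.36,.36])):
    arm.move_ptp(p,q_tool(0)); arm.dwell(.3); d[n]=shot("wrist",n)
pickle.dump(d,open("w.pkl","wb")); shot("side","w2"); shot("scene","w3"); print(arm.read_clock())
V=np.array([-RU[1],RU[0]])
for n,(c,im) in d.items():
    hsv=cv2.cvtColor(im,cv2.COLOR_BGR2HSV)
    for k,s0 in((1,-.072),(2,-.034),(4,.072)):
        S=np.arange(s0-.03,s0+.03,.0005); o=[]
        for v in(-.015,0,.015):
            px=proj(c,np.c_[RC+S[:,None]*RU+v*V,np.full(len(S),.098)]).astype(np.float32)
            g=cv2.remap(hsv.astype(np.float32),px[:,0][:,None].copy(),px[:,1][:,None].copy(),cv2.INTER_LINEAR)[:,0]
            ok=(g[:,0]>112)&(g[:,0]<128)&(g[:,1]>110)&(g[:,2]>110)&(g[:,2]<215)
            i=len(S)//2; lo=hi=i
            while lo>0 and ok[lo-1]: lo-=1
            while hi<len(S)-1 and ok[hi+1]: hi+=1
            o.append((round(S[lo]*1000,1),round(S[hi]*1000,1)))
        print(n,"slot",k,o)
a=[cv2.resize(d[n][1][y:y+170,240:390],None,fx=2.6,fy=3,interpolation=cv2.INTER_CUBIC) for n,y in(("w0",40),("w1",110))]
cv2.imwrite("pics/w01.png",np.hstack(a))
E
```

```text
(False, array([-0.001 , -0.0004, -0.0014]))
(True, array([-0.0006, -0.0002,  0.0021]))
[-0.0006 -0.0002 -0.0009] [-1.1 -0.9  4.2]
(False, array([-0.0007, -0.0002, -0.001 ]))
81.0083
w0 slot 1 [(np.float64(-85.0), np.float64(-64.0)), (np.float64(-84.5), np.float64(-64.0)), (np.float64(-84.0), np.float64(-64.0))]
w0 slot 2 [(np.float64(-41.5), np.float64(-22.5)), (np.float64(-41.5), np.float64(-22.5)), (np.float64(-42.0), np.float64(-22.5))]
w0 slot 4 [(np.float64(63.0), np.float64(81.5)), (np.float64(63.5), np.float64(82.0)), (np.float64(63.5), np.float64(82.0))]
w1 slot 1 [(np.float64(-80.5), np.float64(-63.0)), (np.float64(-80.5), np.float64(-63.5)), (np.float64(-80.5), np.float64(-63.0))]
w1 slot 2 [(np.float64(-40.5), np.float64(-21.5)), (np.float64(-40.0), np.float64(-21.5)), (np.float64(-40.5), np.float64(-21.5))]
w1 slot 4 [(np.float64(62.5), np.float64(82.5)), (np.float64(63.0), np.float64(82.5)), (np.float64(63.5), np.float64(83.0))]
```

View pics/w01.png

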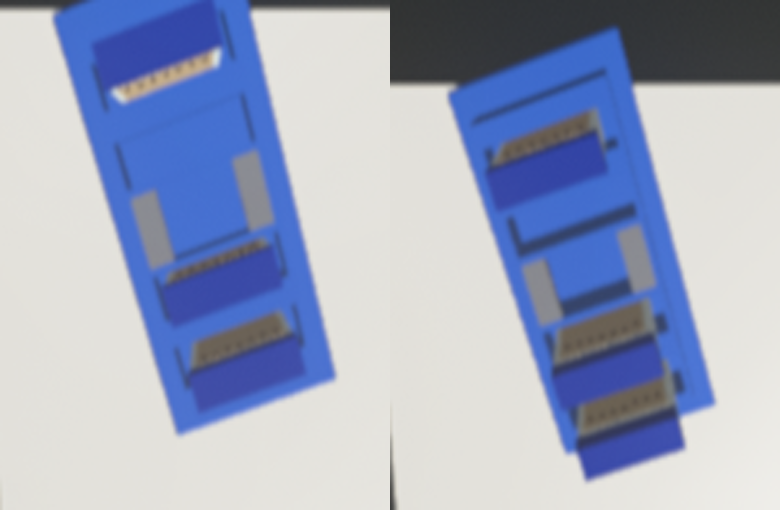

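View pics/w3.png

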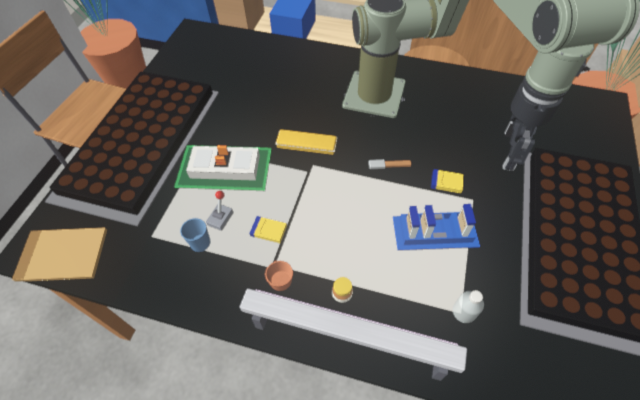

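All plates are upright: strip tops are at −72…−74, −31.5 and +72.5 mm, in the play of their slots. The cover lies on the mat and the jar and pot stand. Now the switch: block direction, pivot and the cup's clearance.

```bash
python3 - <<'E'
from h import *
import pickle
np.set_printoptions(precision=4,suppress=True)
d=pickle.load(open("m.pkl","rb"))
c=d[1][0]; b=onz(c,[(367.5,157),(413,162.5),(405.8,193.3),(361.5,188.5)],.025); print("block",b,b.mean(0)); e=b[1]+b[2]-b[0]-b[3]; print("long dir deg",np.degrees(np.arctan2(e[1],e[0])),np.linalg.norm(e)/2,np.linalg.norm(b[0]+b[1]-b[2]-b[3])/2)
q=q_tool(np.radians(81)); v=[]
for n,p in(("s0",[.60,-.30,.25]),("s1",[.65,-.26,.25])):
    arm.move_ptp([p[0],p[1],p[2]],q_tool(0)); arm.dwell(.2); c,im=shot("wrist",n); h=cv2.cvtColor(im,cv2.COLOR_BGR2HSV); m=cv2.inRange(h,np.array([0,140,60]),np.array([6,255,255]))|cv2.inRange(h,np.array([172,140,60]),np.array([180,255,255]))
    e=proj(c,[[.605,-.3195,.086]])[0]; ks=[k for k in cv2.findContours(m,cv2.RETR_EXTERNAL,cv2.CHAIN_APPROX_NONE)[0] if cv2.contourArea(k)>60]
    k=min(ks,key=lambda k:np.linalg.norm(k.reshape(-1,2).mean(0)-e)); v.append((c,cv2.minEnclosingCircle(k)[0])); print(cv2.minEnclosingCircle(k))
print("ball",tri(*v)); pickle.dump(v,open("s.pkl","wb"))
S,D=imaging.calibration("scene"),imaging.calibration("side"); print("cup",tri((S,(196,236)),(D,(406,287))),arm.read_clock())
E
```

```text
block [[ 0.6036 -0.2947  0.025 ]
 [ 0.6692 -0.3023  0.025 ]
 [ 0.6635 -0.3485  0.025 ]
 [ 0.5975 -0.3414  0.025 ]] [ 0.6334 -0.3217  0.025 ]
long dir deg -6.439134977340083 0.06622010798176661 0.04683490672865437
((320.5, 202.5), 10.12432861328125)
((275.258056640625, 236.5806427001953), 9.869440078735352)
ball (array([ 0.6048, -0.3183,  0.0892]), np.float64(0.0001456374101522396))
cup (array([ 0.7239, -0.3456,  0.0434]), np.float64(0.0008412805802589243)) 84.275
```

View pics/s0.png

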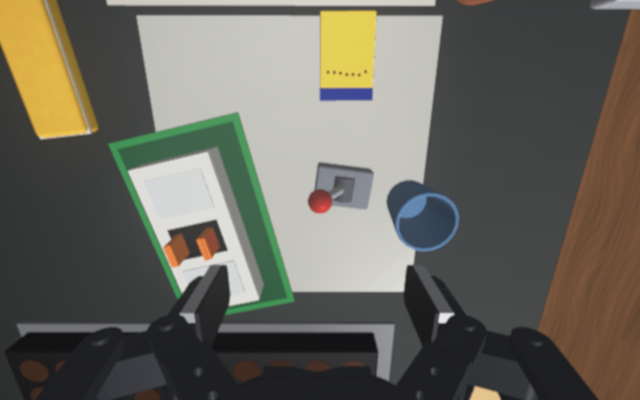

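```bash
python3 - <<'E'
from h import *
a=np.radians(-6.4); d=np.array([np.cos(a),np.sin(a),0]); ball=np.array([.605,-.3185,.080]); yaw=a+np.pi/2
q=None
for y in(yaw,yaw-np.pi):
    j=kinematics.solve_ik((ball-.055*d).tolist(),q_tool(y).tolist()); print(j)
    if j is not None and abs(j[5])<2.3 and q is None: q=q_tool(y)
set_gripper(0.0)
arm.move_ptp((ball-.055*d+[0,0,.12]).tolist(),q.tolist()); arm.move_straight((ball-.055*d).tolist(),speed=.12,stop_force=6); arm.dwell(.2); print(np.round(arm.read_ft_force(),1))
s=arm.move_straight((ball+.030*d).tolist(),speed=.05,stop_force=6); t=np.array(arm.read_tcp_pos()); print(s,((t-ball)@d).round(4),np.round(arm.read_ft_force(),1)); shot("side","z0"); shot("wrist","z1"); print(arm.read_clock())
E
```

```text
[-6.52889948e-01  4.78986228e-01  1.51386200e+00 -4.44089210e-16
  1.14874442e+00 -2.11198520e+00]
[-6.52889948e-01  4.78986228e-01  1.51386200e+00 -4.44089210e-16
  1.14874442e+00  1.02960745e+00]
[-1.  -0.   0.2]
False 0.0298 [-1.1  0.7  0.1]
89.775
```

View pics/z0.png

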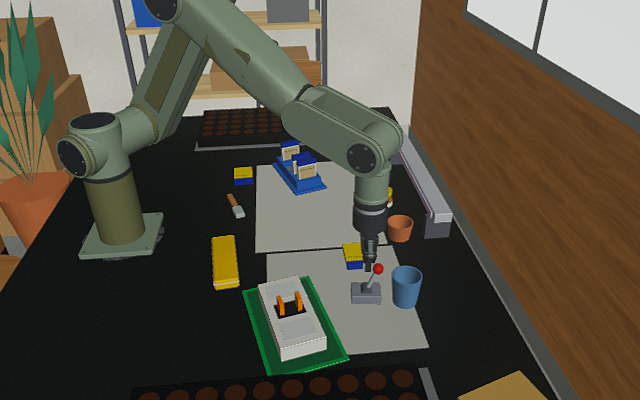

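The lever is past the middle, with the ball at side (378,268). Pushing on to its stop.

```bash
python3 - <<'E'
from h import *
a=np.radians(-6.4); d=np.array([np.cos(a),np.sin(a),0]); ball=np.array([.605,-.3185,.080])
s=arm.move_straight((ball+.056*d).tolist(),speed=.04,stop_force=7); t=np.array(arm.read_tcp_pos()); print(s,((t-ball)@d).round(4),np.round(arm.read_ft_force(),1))
arm.dwell(.3); arm.move_straight((ball-.05*d).tolist(),speed=.15); arm.move_straight((ball-.05*d+[0,0,.12]).tolist(),speed=.15)
v=[]
for n,p in(("q0",[.60,-.30,.25]),("q1",[.62,-.25,.25])):
    arm.move_ptp(p,q_tool(0)); arm.dwell(.2); c,im=shot("wrist",n); h=cv2.cvtColor(im,cv2.COLOR_BGR2HSV); m=cv2.inRange(h,np.array([0,140,60]),np.array([6,255,255]))|cv2.inRange(h,np.array([172,140,60]),np.array([180,255,255]))
    e=proj(c,[[.665,-.325,.086]])[0]; ks=[k for k in cv2.findContours(m,cv2.RETR_EXTERNAL,cv2.CHAIN_APPROX_NONE)[0] if cv2.contourArea(k)>60]
    k=min(ks,key=lambda k:np.linalg.norm(k.reshape(-1,2).mean(0)-e)); v.append((c,cv2.minEnclosingCircle(k)[0]))
x,r=tri(*v); u=(x-np.array([.6334,-.3217,0]))@d; print("ball",x.round(4),r,"off",u.round(4),"angle est",0.5+np.arcsin(u/.07),np.arctan2(u,x[2]-.022)+.5)
arm.move_ptp([.5,-.05,.33],q_tool(0)); shot("side","q2"); shot("scene","q3"); print(arm.read_clock())
E
```

```text
True 0.0384 [-0.6  1.6  0.1]
ball [ 0.6672 -0.3261  0.0859] 0.0006628975051785869 off 0.0341 angle est 1.0090631315876726 0.990216516655703
95.4167
```

View pics/q2.png

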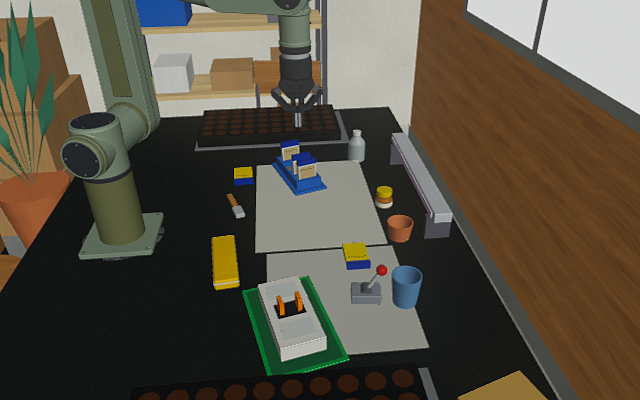

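View pics/q3.png

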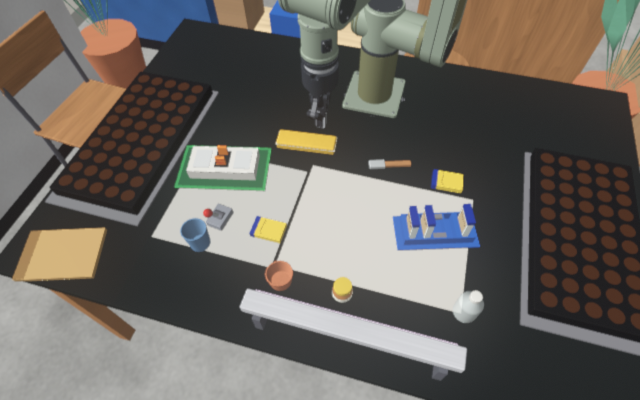

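The switch is at about 1.0 rad. Before handing in I'll check the plates' lean and the cover centre once more.

```bash
python3 - <<'E'
from h import *
np.set_printoptions(precision=4,suppress=True)
import pickle
print("cover tabs mid (s0)",onz(pickle.load(open("s.pkl","rb"))[0][0],[(192,246)],.072))
V=np.array([-RU[1],RU[0]])
arm.move_ptp([.51,.25,.38],q_tool(0)); arm.dwell(.4); c,im=shot("wrist","fin")
hsv=cv2.cvtColor(im,cv2.COLOR_BGR2HSV)
for k,s0 in((1,-.072),(2,-.034),(4,.072)):
    S=np.arange(s0-.03,s0+.03,.0005); px=proj(c,np.c_[RC+S[:,None]*RU,np.full(len(S),.098)]).astype(np.float32)
    g=cv2.remap(hsv.astype(np.float32),px[:,0][:,None].copy(),px[:,1][:,None].copy(),cv2.INTER_LINEAR)[:,0]
    ok=(g[:,0]>112)&(g[:,0]<128)&(g[:,1]>110)&(g[:,2]>110)&(g[:,2]<185); lo=hi=len(S)//2
    while lo>0 and ok[lo-1]: lo-=1
    while hi<len(S)-1 and ok[hi+1]: hi+=1
    print(k,S[lo],S[hi],"mid",(S[lo]+S[hi])/2-s0)
arm.hand_in(); print("handed in",arm.read_clock())
E
```

```text
cover tabs mid (s0) [[ 0.4572 -0.3773  0.072 ]]
1 -0.08249999999999998 -0.06349999999999996 mid -0.0009999999999999731
2 -0.04049999999999998 -0.021999999999999964 mid 0.00275000000000003
4 0.06400000000000002 0.08100000000000003 mid 0.0005000000000000282
the job is handed in; nothing more can be done
the job is handed in; nothing more can be done
```

I carried out the whole task and handed the job in at about 98 s of the 210 s. The interface gives no verdict, so what follows rests on my own checks.

**What I did:**
- **Cover:** I unclipped it by its tabs and laid it on the mat.
- **Plates:** Three plates were there, and I saw no fourth. I stood them in slots 1, 2 and 4, strip up. I left the yellow look-alikes alone.
- **Switch:** I pushed the lever over to its stop.

**Trouble on the way:**
- **Plate for slot 2:** It slipped about 6° in the grip, which I corrected from the wrist picture.
- **Plate for slot 4:** The grip lost it on the way, probably when it struck the standing plates, and it landed flat on top of them. I picked it up again and seated it.
- **Plate in slot 2 again:** I then found it wedged at about a 9° lean, so I lifted it out, turned it upright and seated it again.

**Last checks:**

| Item | Measured | Limit |
|---|---|---|
| Cover centre from mat centre | about 10 mm | 50 mm |
| Strip tops from slot centres (slots 1, 2, 4) | −1.0, +2.8, +0.5 mm (a lean of about 2° at most) | 7° lean |
| Switch angle | about 1.0 rad | at least 0.85 rad |

- **Plate depth:** Contact on lowering came within 2 mm of the seated height for each plate.
- **Jar and pot:** Both were still standing in the last scene and side pictures.
- **Not measured:** I judged the cover's flatness only by eye. The resolution could not separate a small shift of plate 2 from a small lean.

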